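# Clamp a re-glued notebook in the cam-lock book press

## Task

The spine of the blue notebook has just been re-glued and must dry under pressure. Swing the small press's red cam lever fully open, stand the notebook spine up on the press bed between the two jaws, midway along them, and let go of it; push the sliding jaw by its knob until it closes on the notebook, and only then quarter-turn the cam lever fully shut so that it draws the jaws tight. Do not tip the notebook over, and leave the other things on the worktop where they are.

Things in the scene. Friction and masses are not known exactly. Their poses are not given: they have to be found in the camera images.
- press: the press, fixed: a dark steel bed 200 (x) x 290 (y) x 12 mm with a fixed green jaw 120 (x) x 45 mm high above the bed on its +y side. Origin on the worktop under the bed (bed from x -100 to 100, y -150 to 140 mm); z up; the jaws close along y. The fixed jaw carries a spring-loaded wooden pad (about 5 N at first touch, 2.2 N per mm more) that faces -y, its face at y = 45 mm when not pressed; jaws span x = -30 to 90 mm
- seat (a point): the place on the bed's top (press z = 12 mm) where the middle of the notebook's foot stands when it just touches the spring pad: press x = 30, y = 30 mm. Axes as the press
- book: blue hardback notebook with red strips beside its spine, 120 (x, long) x 30 (y, thick) x 85 mm (z, high), 0.28 kg, standing upright with its spine up. Origin: middle of its foot; z up to the spine. Grip it near the spine across its 30 mm thickness; in the press its top 40 mm stay clear above the jaws
- jaw_knob (a point): centre of the upright black knob (diameter 20 mm, from 36 to 72 mm above the worktop) on the tail of the sliding green jaw, 64 mm behind (press -y) its clamping face; moves with the jaw
- jaw (a joint): travel of the sliding jaw along press +y, m: 0 fully open (gap between jaw faces 80 mm), 0.050 when the notebook just touches both jaws, about 0.056 when the cam has drawn it tight, stop at 0.062. Stays where it is left; slides with about 2 N. The open cam's claw catches the jaw's brass stud only if the jaw is at 0.047 or more
- lever_knob (a point): centre of the upright black knob (diameter 20 mm, from 62 to 108 mm above the worktop) at the end of the red cam lever, 85 mm from the pivot
- cam_pivot (a point): top of the upright pivot of the brass cam claw and its red lever (98 mm long), at press x = -65, y = 85 mm, 62 mm above the worktop; its +y axis points along the lever to the knob and turns with it
- cam (a joint): turn of the cam lever about the vertical pivot, rad, counter-clockwise seen from above: 0 open (lever points along press +y), 1.57 shut (lever points along press -x, towards the robot), stop at 1.6. Stays where it is left (about 1.5 N at the knob, up to about 6 N while drawing). Shut, the claw holds the stud; it bars the stud's way in if turned shut before the jaw is home
- pad (a joint): compression of the spring pad on the fixed jaw, m: 0 free, about 0.006 when the cam has drawn the jaws tight on the notebook
- staple_box: green and white box of staples, 42 x 68 x 19 mm, bystander at the left; origin under its middle
- sticky_yellow: yellow block of sticky notes, 50 x 50 x 24 mm, bystander at the left; origin under its middle
- marker_blue: white and blue marker pen lying down, 17 x 132 x 19 mm, bystander at the right; origin under its middle
- label_roll: white label roll, 44 x 44 x 30 mm, bystander at the right; origin under its middle
Not all that is in view belongs to the job. Of the things that look like the book, the largest one is meant.

How it is judged:
On the way, in this order (a step that is already met when the one before it is completed fails the run):
1. the cam lever is swung open (value of joint cam below 0.15 rad), for 0.1 s.
2. the notebook stands upright on the bed between the jaws, let go (z of book in the frame of press between 0.009 and 0.016 m and x of book in the frame of seat between -0.025 and 0.025 m and y of book in the frame of seat between -0.06 and 0.012 m and angle between book's own z axis and vertical below 0.1 rad and contact force between the fingers and book below 0.3 N), for 0.2 s.
3. the sliding jaw has been pushed up to the notebook with the cam still open (value of joint jaw above 0.0465 m and value of joint cam below 0.35 rad), for 0.1 s.
At the end, for the whole second after the job is handed in: cam lever shut (over 1.3 rad), jaw past 53.5 mm, spring pad pressed in over 4 mm; notebook clamped (over 6 N on the jaw), at rest, upright within 0.1 rad, foot on the bed (8 to 18 mm above press origin), within 25 mm of the seat along x and -5 to 12 mm of it along y (value of joint cam above 1.3 rad and value of joint jaw above 0.0535 m and value of joint pad above 0.004 m and contact force between book and jaw above 6 N and z of book in the frame of press between 0.008 and 0.018 m and x of book in the frame of seat between -0.025 and 0.025 m and y of book in the frame of seat between -0.005 and 0.012 m and angle between book's own z axis and vertical below 0.1 rad and linear speed of book below 0.02 m/s); the robot touches nothing.
It fails at once if the notebook is tipped over (angle between book's own z axis and vertical above 0.6 rad).
It fails at once if a bystander is moved by more than 30 mm (distance of any of staple_box, sticky_yellow, marker_blue, label_roll from where it was at the start of the episode above 0.03 m).
It also fails if it takes over 72 s, if anything falls off the work surface, if the arm or the gripper's body presses on something with over 40 N, if the wrist force passes 120 N, or if a joint passes its speed limit or range.

## Robot

A 6-joint arm with a two-finger parallel gripper is mounted at the origin on a cart in front of the work surface, level with it; the furniture and walls round the work are solid. World frame = base frame: x ahead of the robot, y to its left, z up, the work surface at z = 0. Lengths are in m, angles in rad, forces in N, time in s.
With the tool pointing down it reaches from about 0.375 to 0.9 m from the base axis. Payload 3.1 kg.
Tool frame: the origin (TCP) lies midway between the tips of the shut fingers; the grasp point (between the pads) lies 19 mm behind it (grip_depth is the distance from the TCP to the grasp point, in m); z points along the fingers, x is the direction in which the jaws open and shut, and the axes are right-handed (so a half turn about z gives the same grasp; the last joint's range is limited). The gripper opens to 87 mm and grips with 3 to 60 N. Pads are 19 mm wide; open, the fingers measure 117 mm over their backs; the gripper's body (75 mm by 190 mm) begins 51 mm behind the grasp point.
Start: joints at [-1.5, 0.527, 1.433, -0, 1.181, -0.178], TCP at [0.155, -0.606, 0.223] pointing down, gripper open.
Joint ranges: [-3.08, 3.08], [-0.75, 2.2], [0.22, 2.44], [-1.43, 4.57], [0, 2.65], [-2.85, 2.85]. Speed limits (rad/s): [2.79, 2.79, 3.14, 3.14, 3.14, 3.14].

## Interface

Orientations are given as a unit quaternion [x, y, z, w].
In Python, from plant import * gives the robot as it stands.
- The arm moves only by the tool step_arm, never from a script. Its argument "moves" is a list of rows, each a list of 5 numbers: the shift along the tool's x, y, z in m, then the turn about the tool's z in degrees, then the closure, from 0 (fully open) to 1 (shut). In form: [[dx, dy, dz, yaw, gripper], ...]. A call has exactly 8 rows; each row shifts and turns the commanded pose from where the row before left it, along the tool's axes as they then stand; what a row does not reach is not made up. A row lasts 1/12 s, in which the tool goes at most 41.7 mm and 7.16 degrees, less where a joint would pass 70% of its speed; a pose out of reach is approached as far as the arm can. A call is refused whole if a number of a shift passes 0.0417 or a number of a turn 7.16, either way. A call with a gripper value outside its range is refused whole. The fingers move at their own pace and stop on an object; "squeeze" is the grip in N (left out, the last holds). Time passes only in rows, so rows that do not move let the fingers close, or fill a call up. It gives the time, the measured TCP pose, the force and the opening at its end, in the units of the state.
- read_state(): the state, without advancing time (a new reading comes with each control period).
- read_camera(name): name is "scene" or "top" or "wrist"; returns a dict with "img" (420x560x3 uint8, red, green, blue), "fx", "fy", "cx", "cy" (pixels), "R" (3x3) and "t" (3): a world point X has camera coordinates R X + t. Camera axes: x right, y down, z forward; pixel columns grow to the right and rows downward; lengths in m; the calibration is good to about 2 mm. The wrist camera is an equidistant fisheye: a pixel r from the principal point sees the ray r / f radians off the axis. A picture is of the moment at which its call begins. There is no depth.
- hand_in(): hands the job in, once; it reports no verdict.
The state is a dict: "time": time; "q": joint angles; "joint_velocities": joint speeds; "effort": joint torques, N m; "tcp_pos": TCP position; "orientation": TCP orientation; "wrist_force": force on the tool from outside, world axes, zero at the start; "moment": the same for the moment, N m; "finger_gap": finger opening in m.
Only numpy, scipy, OpenCV 4.12 (cv2) and the standard library are available. Lean on these libraries where they do the work, as an engineer would, in place of code of your own. Each camera call takes 0.05 s, during which the arm holds its last target.

## Working session

There is one attempt and no reset: what is moved stays moved. The work goes in short steps, Python scripts to look and compute and a tool call to move; the robot and the scene stay as the last step left them, time stands still between calls to the robot, and variables do not carry over. Pictures are saved under pics/ and viewed, and the job is handed in when it is done.

Besides the shell and the picture viewer there is one more tool, called by a JSON object that holds its "api" and its "payload". step_arm: Moves the arm, as the interface text tells. Its arguments: {"type":"object","properties":{"moves":{"type":"array","items":{"type":"array","items":{"type":"number"}}},"squeeze":{"type":"number"}},"required":["moves"]}

```bash
mkdir -p pics; ls
python3 - <<'E'
from plant import *
import cv2
s=read_state();print(s)
for n in("scene","top","wrist"):
    c=read_camera(n);cv2.imwrite(f"pics/{n}0.png",c["img"][:,:,::-1])
    print(n,c["fx"],c["fy"],c["cx"],c["cy"],c["R"],c["t"])
E
```

```text
pics
{'time': 0.0, 'q': array([-1.49947917e+00,  5.28474430e-01,  1.43394897e+00, -2.60493621e-05,
        1.18136081e+00, -1.78535322e-01]), 'joint_velocities': array([ 0.00049286, -0.00165578,  0.00109445,  0.00022663, -0.00048244,
        0.00132349]), 'effort': array([ 5.63784870e-04, -4.40034306e+01, -1.76591760e+01,  6.32326794e-02,
        5.81008801e-02, -1.62421011e-04]), 'tcp_pos': array([ 0.1544837 , -0.60483228,  0.22155171]), 'orientation': array([ 7.89705368e-01, -6.13485315e-01, -7.41161530e-04, -8.07189503e-04]), 'wrist_force': array([-0.31638744, -0.03756721, -0.37468963]), 'moment': array([-0.01512724, -0.0378307 , -0.0097938 ]), 'finger_gap': 0.08668133832313962}
scene 427.4351470191919 427.4351470191919 278.15552991502204 215.65225119640084 [[ 9.71768119e-01 -2.35937935e-01 -1.19147314e-04]
 [-2.06663597e-01 -8.50950743e-01 -4.82879892e-01]
 [ 1.13828296e-01  4.69271908e-01 -8.75686585e-01]] [-0.53699617  0.2068115   1.37214935]
top 501.7323246731006 501.7323246731006 283.7254184928808 211.18300747147777 [[-0.01518067 -0.99986996 -0.00544241]
 [-0.98772259  0.01584217 -0.15541271]
 [ 0.15547872  0.00301633 -0.98783464]] [0.07665836 0.54125777 1.36158596]
wrist 325.19226210127806 325.19226210127806 282.4675581255826 208.84984018218313 [[ 0.24743512 -0.96890304 -0.0016636 ]
 [-0.92638686 -0.23707984  0.2925757 ]
 [-0.28387189 -0.07085237 -0.95624092]] [-0.62293027 -0.03476358  0.39161104]
```

View pics/scene0.png

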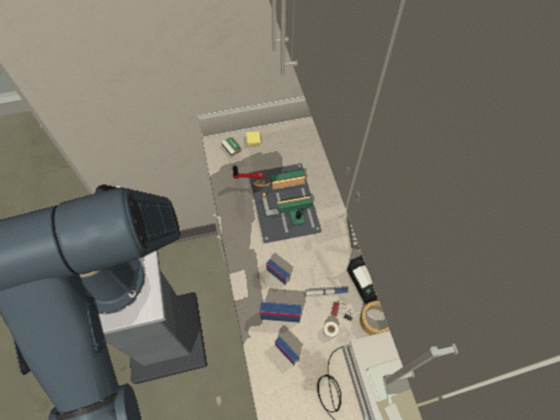

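View pics/top0.png

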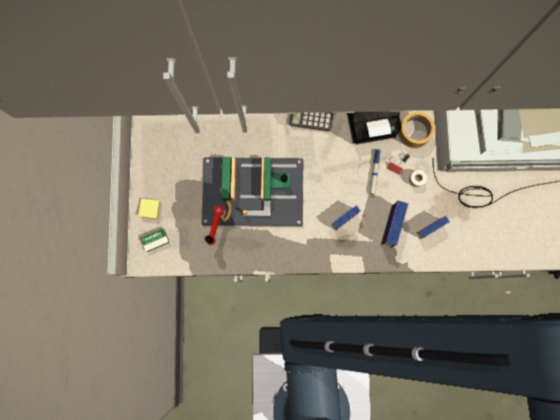

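The things that could be taken for the book are three blue blocks in the top view: (346,216), (397,223) and (433,227). The middle one looks largest, so I'll check it in a close crop and measure it.

```bash
cat > h.py <<'E'
from plant import *
import cv2, numpy as np
def cam(n):
    return read_camera(n)
def ray(c,u,v,fish=False):
    x=(u-c["cx"])/c["fx"]; y=(v-c["cy"])/c["fy"]
    if fish:
        r=np.hypot(x,y); k=np.sin(r)/r if r>1e-9 else 1; d=np.array([x*k,y*k,np.cos(r)])
    else: d=np.array([x,y,1.])
    R=np.array(c["R"]);return -R.T@np.array(c["t"]),R.T@d
def plane(c,u,v,z,fish=False):
    o,d=ray(c,u,v,fish);return o+d*(z-o[2])/d[2]
def proj(c,X,fish=False):
    p=np.array(c["R"])@np.array(X)+c["t"]
    if fish:
        r=np.hypot(p[0],p[1]);th=np.arctan2(r,p[2]);p=np.array([p[0]/r*th,p[1]/r*th,1])
    return c["cx"]+c["fx"]*p[0]/p[2],c["cy"]+c["fy"]*p[1]/p[2]
E
python3 - <<'E'
from h import *
c=cam("top");im=c["img"][:,:,::-1]
cv2.imwrite("pics/topA.png",cv2.resize(im[140:260,120:320],None,fx=4,fy=4,interpolation=cv2.INTER_CUBIC))
cv2.imwrite("pics/topB.png",cv2.resize(im[140:260,310:470],None,fx=5,fy=5,interpolation=cv2.INTER_CUBIC))
c2=cam("scene");im=c2["img"][:,:,::-1]
cv2.imwrite("pics/scA.png",cv2.resize(im[130:370,200:400],None,fx=2.5,fy=2.5,interpolation=cv2.INTER_CUBIC))
for c,n in((c,"top"),(c2,"scene")):
    h=cv2.cvtColor(c["img"],cv2.COLOR_RGB2HSV)
    m=cv2.inRange(h,(105,90,40),(130,255,255))
    k,l,s,ce=cv2.connectedComponentsWithStats(m)
    for i in range(1,k):
        if s[i,4]>30:
            pts=np.argwhere(l==i)[:,::-1].astype(np.float32);print(n,s[i],ce[i],cv2.minAreaRect(pts))
print(proj(cam("top"),[0,0,0]), "cams",[ray(cam(n),0,0)[0] for n in("top","scene")])
E
```

```text
top [374 151   5  11  38] [376.55263158 156.28947368] ((376.76922607421875, 156.1538543701172), (3.53009033203125, 10.590271949768066), 11.309932708740234)
top [387 202  20  43 430] [396.45813953 222.90697674] ((396.56365966796875, 222.78343200683594), (10.553020477294922, 42.71997833251953), 16.389541625976562)
top [334 206  25  21 171] [346.0877193  216.47368421] ((346.2400207519531, 216.3200225830078), (6.400001049041748, 28.000003814697266), 53.130104064941406)
top [422 217  26  19 169] [434.56804734 226.0591716 ] ((434.7574462890625, 225.91844177246094), (6.027120590209961, 28.104724884033203), 58.392494201660156)
scene [268 260  21  18 106] [277.79245283 268.63207547] ((277.83843994140625, 268.7076721191406), (23.76827049255371, 4.472995281219482), 37.87498474121094)
scene [336 289  11   4  33] [340.60606061 290.12121212] ((341.0, 290.5), (3.0, 10.0), 90.0)
scene [261 303  40  11 328] [280.19817073 307.96036585] ((280.41766357421875, 308.070556640625), (39.49869918823242, 8.513311386108398), 4.39870548248291)
scene [261 315  38   6 123] [279.20325203 317.81300813] ((279.472412109375, 317.8310852050781), (37.287418365478516, 3.238774061203003), 4.763641834259033)
scene [277 338  21  23 148] [286.85810811 348.7027027 ] ((286.94482421875, 348.93792724609375), (26.90673828125, 5.647092819213867), 48.366458892822266)
(np.float64(311.9733417803445), np.float64(410.6316842015041)) cams [array([0.3240786 , 0.0639667 , 1.42955732]), array([ 0.40838674, -0.59462251,  1.30137391])]
```

View pics/topA.png

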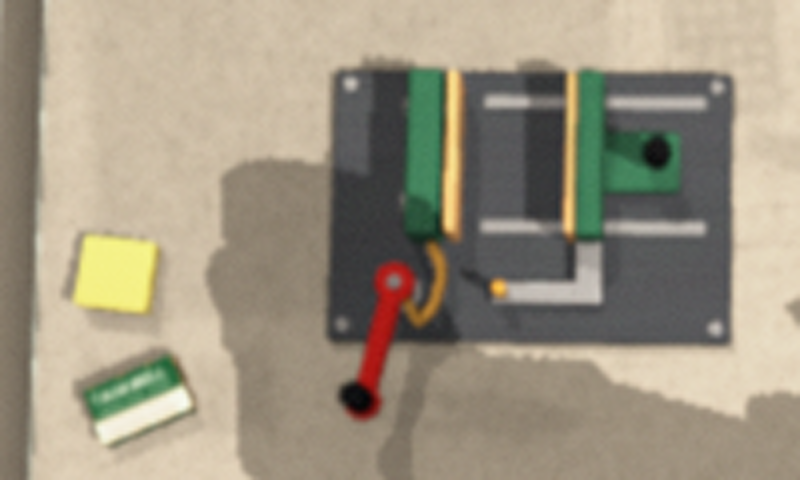

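View pics/topB.png

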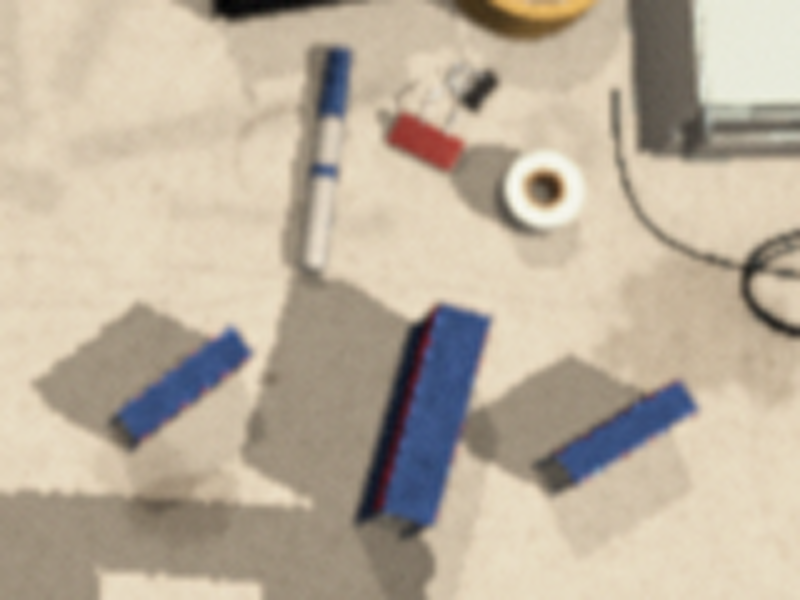

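View pics/scA.png

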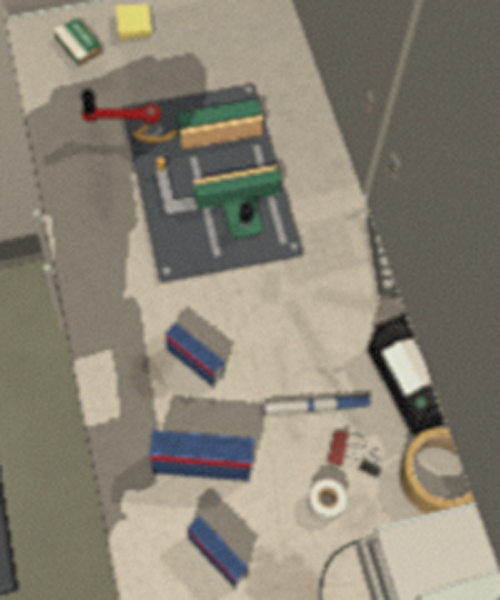

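Crop: the block at (397,223) is clearly the largest, with red strips along its spine edges, so it is the book. The press bed fills (203..303, 158..226) in the top view. Its red lever points toward the robot, with the knob at about (209,239).

Run:
```python
from h import *
np.set_printoptions(precision=4,suppress=True)
c=cam("top")
A=lambda u,v,z:plane(c,120+(u+.5)/4-.5,140+(v+.5)/4-.5,z)[:2]
B=lambda u,v,z:plane(c,310+(u+.5)/5-.5,140+(v+.5)/5-.5,z)[:2]
cor=[A(337,72,.012),A(732,75,.012),A(730,342,.012),A(330,342,.012)]
print("bed",cor)
# fit press pose: local corners
L=np.array([[.1,.14],[.1,-.15],[-.1,-.15],[-.1,.14]]);W=np.array(cor)
Lc=L-L.mean(0);Wc=W-W.mean(0)
a=np.arctan2((Lc[:,0]*Wc[:,1]-Lc[:,1]*Wc[:,0]).sum(),(Lc*Wc).sum())
R=np.array([[np.cos(a),-np.sin(a)],[np.sin(a),np.cos(a)]]);t=W.mean(0)-R@L.mean(0)
print("press",t,np.degrees(a),"resid",W-(L@R.T+t))
pw=lambda x,y:R@[x,y]+t
print("pivot meas",A(395,281,.062),"pred",pw(-.065,.085))
print("leverknob",A(357,395,.108)); print("jawknob",A(656,147,.072),"local",R.T@(A(656,147,.072)-t),"pred x?",)
print("seat",pw(.03,.03))
bt=[B(440,305,.085),B(491,318,.085),B(432,530,.085),B(385,518,.085)];print("book",bt,np.mean(bt,0))
h=cv2.cvtColor(c["img"],cv2.COLOR_RGB2HSV)
c2=cam("scene")
# book top via scene: crop scale 2.5 off (200,130)
S=lambda u,v,z:plane(c2,200+(u+.5)/2.5-.5,130+(v+.5)/2.5-.5,z)[:2]
print("book scene",[S(151,432,.085),S(255,436,.085),S(251,464,.085),S(152,456,.085)])
print("scene bed",[S(250,87,.012),S(301,253,.012),S(161,280,.012),S(125,108,.012)])
print("scene lever knob",S(88,95,.108),"pivot",S(151,112,.062),"jawknob",S(246,205,.072))
```

```text
bed [array([0.7088, 0.2984]), array([0.7017, 0.011 ]), array([0.5062, 0.0165]), array([0.5107, 0.3015])]
press [0.6069 0.1618] -1.1887688510424843 resid [[-0.0011 -0.0014]
 [-0.0021  0.0012]
 [ 0.0023  0.0026]
 [ 0.0008 -0.0024]]
pivot meas [0.5459 0.2486] pred [0.5437 0.2482]
leverknob [0.4624 0.2671]
jawknob [0.6353 0.0669] local [ 0.0303 -0.0943] pred x?
seat [0.6376 0.1912]
book [array([ 0.5599, -0.2419]), array([ 0.5522, -0.2692]), array([ 0.4375, -0.2314]), array([ 0.4443, -0.2066])] [ 0.4985 -0.2373]
book scene [array([ 0.4468, -0.212 ]), array([ 0.5637, -0.2453]), array([ 0.5506, -0.2761]), array([ 0.4418, -0.2401])]
scene bed [array([0.704 , 0.2869]), array([0.6998, 0.0057]), array([0.5071, 0.0111]), array([0.5172, 0.2938])]
scene lever knob [0.4646 0.2604] pivot [0.5469 0.2441] jawknob [0.6357 0.0631]
```

```bash
cat >> h.py <<'E'
def pose():
    s=read_state();x,y,z,w=s["orientation"]
    a=np.degrees(np.arctan2(2*(x*y+z*w),1-2*(y*y+z*z)));return s,s["tcp_pos"],a
def plan(tgts,start=None):
    # tgts: list of (x,y,z,ang,nrows); prints rows in tool axes
    if start is None:
        s,p,a=pose()
    else: p,a=np.array(start[:3]),start[3]
    p=np.array(p,float);k=0
    for x,y,z,ang,n in tgts:
        d=np.array([x,y,z])-p; da=(ang-a)
        for i in range(n):
            th=np.radians(a);st=d/n
            dx=st[0]*np.cos(th)+st[1]*np.sin(th); dy=st[0]*np.sin(th)-st[1]*np.cos(th)
            print(k//8,f"[{dx:.4f},{dy:.4f},{-st[2]:.4f},{-da/n:.2f},]"); k+=1
            a+=da/n
        p=np.array([x,y,z])
E
python3 - <<'E'
from h import *
np.set_printoptions(precision=4,suppress=True)
s,p,a=pose();print(p,a)
c=cam("top");c2=cam("scene")
o,d1=ray(c,0,115);_,d2=ray(c,440,112);n=np.cross(d1,d2)
for uv in((305,95),(330,160),(350,215)):
    o2,d=ray(c2,*uv);k=n@(o-o2)/(n@d);print(o2+k*d)
print("bench plane:",plane(c,300,112,0))
plan([(.40,-.40,.22,-40,8),(.44,-.15,.22,15,8),(.44,.05,.22,60,8),(.44,.24,.2,77,8)])
E
```

```text
[ 0.1545 -0.6055  0.2225] -75.68622285154702
[0.6482 0.1199 0.5409]
[ 0.675  -0.026   0.4633]
[ 0.6785 -0.1751  0.4496]
bench plane: [0.8471 0.0154 0.    ]
0 [-0.0173,-0.0361,0.0003,-4.46,]
0 [-0.0145,-0.0373,0.0003,-4.46,]
0 [-0.0115,-0.0383,0.0003,-4.46,]
0 [-0.0085,-0.0391,0.0003,-4.46,]
0 [-0.0054,-0.0397,0.0003,-4.46,]
0 [-0.0023,-0.0400,0.0003,-4.46,]
0 [0.0008,-0.0400,0.0003,-4.46,]
0 [0.0039,-0.0398,0.0003,-4.46,]
1 [-0.0163,-0.0272,-0.0000,-6.88,]
1 [-0.0129,-0.0289,-0.0000,-6.88,]
1 [-0.0093,-0.0302,-0.0000,-6.88,]
1 [-0.0057,-0.0311,-0.0000,-6.88,]
1 [-0.0019,-0.0316,-0.0000,-6.88,]
1 [0.0019,-0.0316,-0.0000,-6.88,]
1 [0.0057,-0.0311,-0.0000,-6.88,]
1 [0.0094,-0.0302,-0.0000,-6.88,]
2 [0.0065,-0.0241,-0.0000,-5.62,]
2 [0.0088,-0.0234,-0.0000,-5.62,]
2 [0.0111,-0.0224,-0.0000,-5.62,]
2 [0.0132,-0.0212,-0.0000,-5.62,]
2 [0.0152,-0.0198,-0.0000,-5.62,]
2 [0.0171,-0.0182,-0.0000,-5.62,]
2 [0.0188,-0.0165,-0.0000,-5.62,]
2 [0.0203,-0.0146,-0.0000,-5.62,]
3 [0.0206,-0.0119,0.0025,-2.12,]
3 [0.0210,-0.0111,0.0025,-2.12,]
3 [0.0214,-0.0103,0.0025,-2.12,]
3 [0.0218,-0.0095,0.0025,-2.12,]
3 [0.0221,-0.0087,0.0025,-2.12,]
3 [0.0224,-0.0079,0.0025,-2.12,]
3 [0.0227,-0.0070,0.0025,-2.12,]
3 [0.0229,-0.0062,0.0025,-2.12,]
```

View pics/wrist0.png

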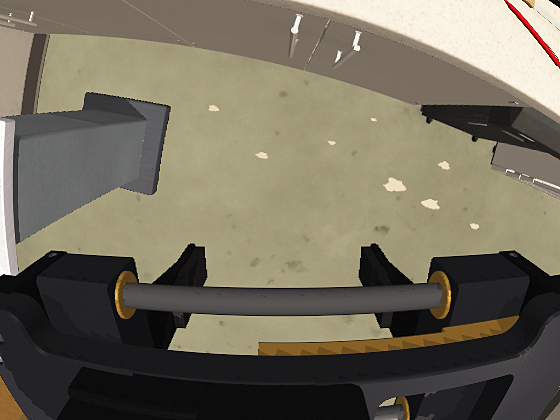

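{"api": "step_arm", "payload": {"moves": [[-0.017, -0.036, 0, -4.5, 0], [-0.0145, -0.037, 0, -4.5, 0], [-0.0115, -0.038, 0, -4.5, 0], [-0.0085, -0.039, 0, -4.5, 0], [-0.005, -0.04, 0, -4.5, 0], [-0.002, -0.04, 0, -4.5, 0], [0.001, -0.04, 0, -4.5, 0], [0.004, -0.04, 0, -4.5, 0]]}}

```text
time: 1.27
tcp_pos: [0.4012, -0.3992, 0.2228]
orientation: [0.941, -0.338, 0.0, 0.0]
wrist_force: [-0.2, -1.7, 0.2]
finger_gap: 0.0868
```

{"api": "step_arm", "payload": {"moves": [[-0.016, -0.027, 0, -6.9, 0], [-0.013, -0.029, 0, -6.9, 0], [-0.009, -0.03, 0, -6.9, 0], [-0.006, -0.031, 0, -6.9, 0], [-0.002, -0.0315, 0, -6.9, 0], [0.002, -0.0315, 0, -6.9, 0], [0.006, -0.031, 0, -6.9, 0], [0.0095, -0.03, 0, -6.9, 0]]}}

```text
time: 1.93
tcp_pos: [0.4386, -0.1498, 0.2228]
orientation: [0.99, 0.138, 0.0, 0.0]
wrist_force: [0.7, 0.2, 0.1]
finger_gap: 0.0871
```

{"api": "step_arm", "payload": {"moves": [[0.0065, -0.024, 0, -5.6, 0], [0.009, -0.0235, 0, -5.6, 0.2], [0.011, -0.0225, 0, -5.6, 0.4], [0.013, -0.021, 0, -5.6, 0.5], [0.015, -0.02, 0, -5.6, 0.5], [0.017, -0.018, 0, -5.6, 0.5], [0.019, -0.0165, 0, -5.6, 0.5], [0.02, -0.0145, 0, -5.6, 0.5]]}}

```text
time: 2.6
tcp_pos: [0.4369, 0.0494, 0.2228]
orientation: [0.863, 0.504, 0.0, 0.0]
wrist_force: [0.7, -0.1, -0.3]
finger_gap: 0.0491
```

Run:
```python
from h import *
c=cam("wrist");cv2.imwrite("pics/w1.png",c["img"][:,:,::-1])
s,p,a=pose();print(p,a)
for X in ([.463,.264,.108],[.546,.247,.062],[.6345,.0645,.072]):print(proj(c,X,True))
```

```text
[0.43599355 0.05281981 0.22280968] 60.865660574993136
(np.float64(487.64750882988153), np.float64(123.32765738166898))
(np.float64(475.7752399557521), np.float64(192.3481216402856))
(np.float64(371.351564417704), np.float64(325.6379232304371))
```

View pics/w1.png

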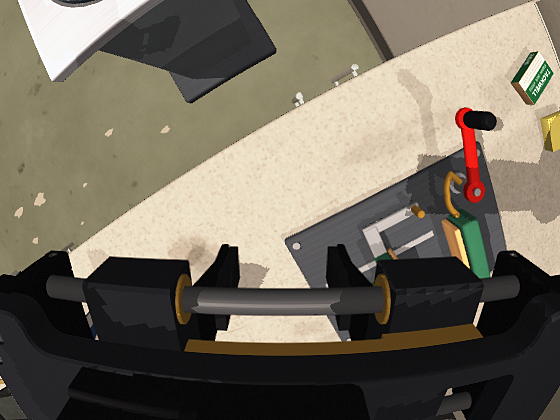

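Run:
```python
from h import *
plan([(.462,.265,.16,77.6,8),(.462,.265,.076,77.6,6)])
print("arc")
P=np.array([.5455,.2465]);t=[]
n=16
for i in range(1,n+1):
    th=167.5+(88.8-167.5)*i/n
    q=P+.085*np.array([np.cos(np.radians(th)),np.sin(np.radians(th))]);t.append((q[0],q[1],.076,th-90,1))
plan(t,(.462,.265,.076,77.5))
```

```text
0 [0.0247,-0.0101,0.0079,-2.09,]
0 [0.0251,-0.0092,0.0079,-2.09,]
0 [0.0254,-0.0082,0.0079,-2.09,]
0 [0.0257,-0.0073,0.0079,-2.09,]
0 [0.0260,-0.0064,0.0079,-2.09,]
0 [0.0262,-0.0054,0.0079,-2.09,]
0 [0.0263,-0.0045,0.0079,-2.09,]
0 [0.0265,-0.0035,0.0079,-2.09,]
1 [0.0000,0.0000,0.0140,-0.00,]
1 [0.0000,0.0000,0.0140,-0.00,]
1 [0.0000,0.0000,0.0140,-0.00,]
1 [0.0000,0.0000,0.0140,-0.00,]
1 [0.0000,0.0000,0.0140,-0.00,]
1 [0.0000,0.0000,0.0140,-0.00,]
arc
0 [0.0073,0.0008,-0.0000,4.92,]
0 [0.0073,0.0003,-0.0000,4.92,]
0 [0.0073,0.0003,-0.0000,4.92,]
0 [0.0073,0.0003,-0.0000,4.92,]
0 [0.0073,0.0003,-0.0000,4.92,]
0 [0.0073,0.0003,-0.0000,4.92,]
0 [0.0073,0.0003,-0.0000,4.92,]
0 [0.0073,0.0003,-0.0000,4.92,]
1 [0.0073,0.0003,-0.0000,4.92,]
1 [0.0073,0.0003,-0.0000,4.92,]
1 [0.0073,0.0003,-0.0000,4.92,]
1 [0.0073,0.0003,-0.0000,4.92,]
1 [0.0073,0.0003,-0.0000,4.92,]
1 [0.0073,0.0003,-0.0000,4.92,]
1 [0.0073,0.0003,-0.0000,4.92,]
1 [0.0073,0.0003,-0.0000,4.92,]
```

{"api": "step_arm", "payload": {"moves": [[0.0245, -0.01, 0.008, -2.1, 0.5], [0.025, -0.009, 0.008, -2.1, 0.5], [0.0255, -0.008, 0.008, -2.1, 0.5], [0.0255, -0.0075, 0.008, -2.1, 0.5], [0.026, -0.0065, 0.008, -2.1, 0.4], [0.026, -0.0055, 0.008, -2.1, 0.4], [0.0265, -0.0045, 0.008, -2.1, 0.4], [0.0265, -0.0035, 0.007, -2.1, 0.4]]}}

```text
time: 3.32
tcp_pos: [0.4647, 0.2609, 0.1592]
orientation: [0.782, 0.624, 0.0, 0.0]
wrist_force: [-0.6, -0.4, -0.3]
finger_gap: 0.0515
```

Run:
```python
from h import *
c=cam("wrist");cv2.imwrite("pics/w2.png",c["img"][:,:,::-1])
c=cam("top");im=c["img"][:,:,::-1];cv2.imwrite("pics/t2.png",cv2.resize(im[140:280,120:320],None,fx=4,fy=4,interpolation=cv2.INTER_CUBIC))
s,p,a=pose();print(p,a,s["finger_gap"])
```

```text
[0.46492444 0.26260706 0.15873716] 77.31803019584255 0.052054975067680254
```

View pics/w2.png

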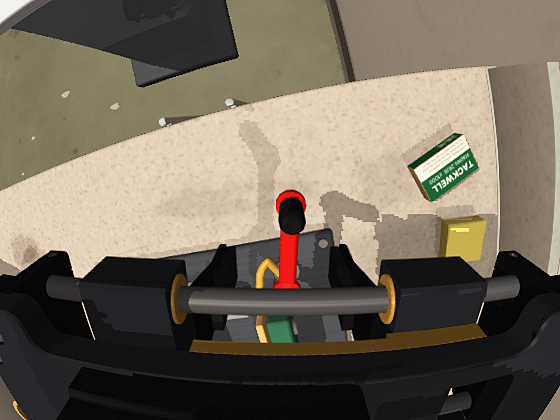

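Run:
```python
from h import *
c=cam("wrist")
print(plane(c,292,221,.108,True),plane(c,291,204,.062,True))
s,p,a=pose();print(p,a)
plan([(.462,.265,.074,77.6,6)])
```

```text
[0.46022281 0.27179739 0.108     ] [0.46140332 0.27205275 0.062     ]
[0.46448296 0.26093527 0.15905555] 77.25334113913432
0 [0.0006,-0.0006,0.0142,-0.06,]
0 [0.0006,-0.0006,0.0142,-0.06,]
0 [0.0006,-0.0006,0.0142,-0.06,]
0 [0.0006,-0.0006,0.0142,-0.06,]
0 [0.0006,-0.0006,0.0142,-0.06,]
0 [0.0006,-0.0006,0.0142,-0.06,]
```

{"api": "step_arm", "payload": {"moves": [[0.003, -0.002, 0.0, 0, 0.4], [0.003, -0.002, 0.014, 0, 0.4], [0, 0, 0.014, 0, 0.4], [0, 0, 0.014, 0, 0.4], [0, 0, 0.014, 0, 0.4], [0, 0, 0.014, 0, 0.4], [0, 0, 0.014, 0, 0.5], [0, 0, 0, 0, 0.55]]}}

```text
time: 4.13
tcp_pos: [0.4606, 0.2647, 0.074]
orientation: [0.783, 0.622, -0.002, -0.001]
wrist_force: [-0.0, -0.8, 0.5]
finger_gap: 0.0449
```

{"api": "step_arm", "payload": {"moves": [[0, 0, 0, 0, 0.6], [0, 0, 0, 0, 0.6], [0.005, 0, 0, 3, 0.6], [0.005, 0, 0, 3, 0.6], [0.005, 0, 0, 3, 0.6], [0.005, 0, 0, 3, 0.6], [0.005, 0, 0, 4, 0.6], [0.005, 0, 0, 4, 0.6]]}}

```text
time: 4.8
tcp_pos: [0.4731, 0.2941, 0.0769]
orientation: [0.879, 0.477, 0.001, 0.001]
wrist_force: [0.5, -1.4, 0.1]
finger_gap: 0.0352
```

Run:
```python
from h import *
c=cam("wrist");cv2.imwrite("pics/w3.png",c["img"][:,:,::-1])
s,p,a=pose();print(p,a,s["finger_gap"],s["wrist_force"])
```

```text
[0.47372169 0.29498676 0.07696088] 56.77553541918621 0.03491199481215075 [-0.9874245   0.00446268  0.64412073]
```

View pics/w3.png

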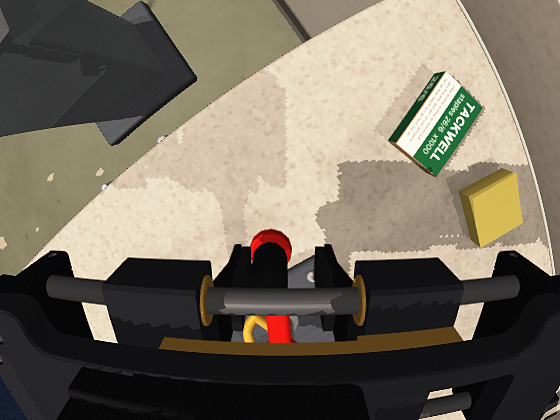

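The knob is caged between the fingers and moving, so I'll continue the arc.

{"api": "step_arm", "payload": {"moves": [[0.0055, 0.0003, 0, 3.7, 0.6], [0.0055, 0.0003, 0, 3.7, 0.6], [0.0055, 0.0003, 0, 3.7, 0.6], [0.0055, 0.0003, 0, 3.7, 0.6], [0.0055, 0.0003, 0, 3.7, 0.6], [0.0055, 0.0003, 0, 3.7, 0.6], [0.0055, 0.0003, 0, 3.7, 0.6], [0.0055, 0.0003, 0, 3.7, 0.6]]}}

```text
time: 5.52
tcp_pos: [0.5046, 0.3228, 0.0766]
orientation: [0.972, 0.237, -0.001, -0.0]
wrist_force: [-2.6, -0.6, 0.5]
finger_gap: 0.0347
```

{"api": "step_arm", "payload": {"moves": [[0.0055, 0.0003, 0, 3.7, 0.6], [0.0055, 0.0003, 0, 3.7, 0.6], [0.0055, 0.0003, 0, 3.7, 0.6], [0.0055, 0.0003, 0, 3.7, 0.6], [0.0055, 0.0003, 0, 3.7, 0.6], [0.0055, 0.0003, 0, 3.7, 0.6], [0.0055, 0.0003, 0, 3.7, 0.6], [0.0055, 0.0003, 0, 3.7, 0.6]]}}

```text
time: 6.18
tcp_pos: [0.5473, 0.332, 0.0764]
orientation: [1.0, -0.019, -0.001, -0.0]
wrist_force: [-1.5, 1.7, 0.0]
finger_gap: 0.0348
```

Run:
```python
from h import *
c=cam("wrist");cv2.imwrite("pics/w4.png",c["img"][:,:,::-1])
s,p,a=pose();print(p,a,s["finger_gap"],s["wrist_force"])
d=p[:2]-[.5455,.2465];print(np.hypot(*d),np.degrees(np.arctan2(d[1],d[0])))
```

```text
[0.54904964 0.33203585 0.07662387] -2.3642061139995945 0.03437002917684486 [-0.35644685  0.85739688 -1.68169551]
0.08560946678485523 87.62365167072895
```

View pics/w4.png

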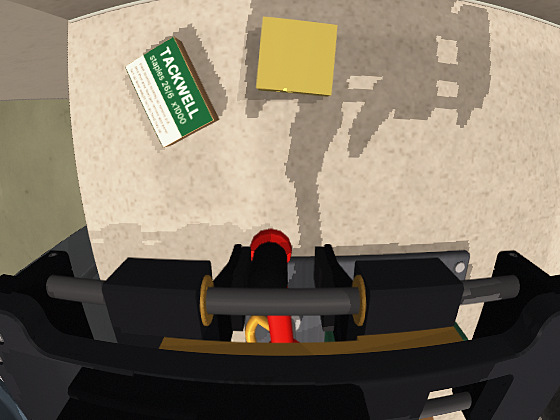

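{"api": "step_arm", "payload": {"moves": [[0.002, 0, 0, 0, 0.6], [0.0015, 0, 0, 0, 0.6], [0, 0, 0, 0, 0.6], [-0.004, 0, 0, 0, 0.6], [0, 0, -0.03, 0, 0.6], [0, 0, -0.03, 0, 0.5], [0, 0, -0.03, 0, 0.4], [0, 0, -0.02, 0, 0.2]]}}

```text
time: 6.9
tcp_pos: [0.5487, 0.3318, 0.1886]
orientation: [1.0, -0.018, 0.002, -0.0]
wrist_force: [0.4, 0.9, 0.5]
finger_gap: 0.0476
```

Run:
```python
from h import *
s,p,a=pose();print(p,a,s["finger_gap"],s["wrist_force"])
c=cam("wrist");cv2.imwrite("pics/w5.png",c["img"][:,:,::-1])
plan([(.50,.18,.22,20,8),(.48,-.03,.22,50,8),(.475,-.23,.22,72.5,8)])
```

```text
[0.54868388 0.33181158 0.18857969] -2.031719404900644 0.04756140285267552 [0.43361235 0.89062917 0.49513218]
0 [-0.0057,0.0193,-0.0034,-2.75,]
0 [-0.0066,0.0190,-0.0034,-2.75,]
0 [-0.0075,0.0187,-0.0034,-2.75,]
0 [-0.0084,0.0183,-0.0034,-2.75,]
0 [-0.0093,0.0179,-0.0034,-2.75,]
0 [-0.0101,0.0174,-0.0034,-2.75,]
0 [-0.0109,0.0169,-0.0034,-2.75,]
0 [-0.0117,0.0164,-0.0034,-2.75,]
1 [-0.0113,0.0238,-0.0000,-3.75,]
1 [-0.0129,0.0230,-0.0000,-3.75,]
1 [-0.0143,0.0221,-0.0000,-3.75,]
1 [-0.0158,0.0211,-0.0000,-3.75,]
1 [-0.0171,0.0201,-0.0000,-3.75,]
1 [-0.0184,0.0189,-0.0000,-3.75,]
1 [-0.0196,0.0177,-0.0000,-3.75,]
1 [-0.0207,0.0163,-0.0000,-3.75,]
2 [-0.0196,0.0156,-0.0000,-2.81,]
2 [-0.0203,0.0146,-0.0000,-2.81,]
2 [-0.0210,0.0136,-0.0000,-2.81,]
2 [-0.0216,0.0126,-0.0000,-2.81,]
2 [-0.0222,0.0115,-0.0000,-2.81,]
2 [-0.0228,0.0104,-0.0000,-2.81,]
2 [-0.0232,0.0092,-0.0000,-2.81,]
2 [-0.0237,0.0081,-0.0000,-2.81,]
```

View pics/w5.png

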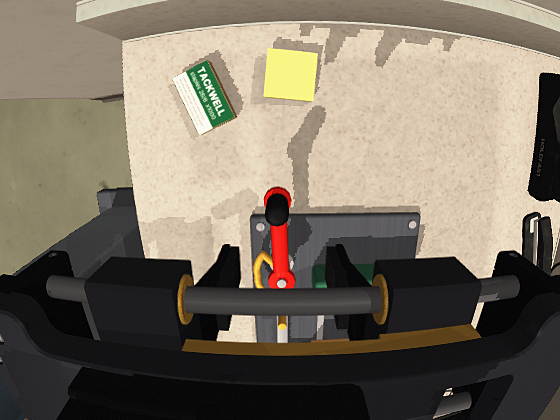

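The picture shows the lever straight along press +y, with its knob at (277,210) and pivot at (281,284), so it is open. Now the book.

{"api": "step_arm", "payload": {"moves": [[-0.0055, 0.0195, -0.0035, -2.75, 0.2], [-0.0065, 0.019, -0.0035, -2.75, 0.1], [-0.0075, 0.0185, -0.0035, -2.75, 0], [-0.0085, 0.0185, -0.0035, -2.75, 0], [-0.0095, 0.018, -0.0035, -2.75, 0], [-0.01, 0.0175, -0.0035, -2.75, 0], [-0.011, 0.017, -0.0035, -2.75, 0], [-0.0115, 0.0165, -0.0035, -2.75, 0]]}}

```text
time: 7.62
tcp_pos: [0.4962, 0.1771, 0.2137]
orientation: [0.985, 0.175, 0.0, 0.0]
wrist_force: [0.0, 1.4, 0.1]
finger_gap: 0.0867
```

{"api": "step_arm", "payload": {"moves": [[-0.0115, 0.024, 0, -3.75, 0], [-0.013, 0.023, 0, -3.75, 0], [-0.0145, 0.022, 0, -3.75, 0], [-0.016, 0.021, 0, -3.75, 0], [-0.017, 0.02, 0, -3.75, 0], [-0.0185, 0.019, 0, -3.75, 0], [-0.0195, 0.0175, 0, -3.75, 0], [-0.0205, 0.0165, 0, -3.75, 0]]}}

```text
time: 8.28
tcp_pos: [0.4754, -0.0331, 0.2136]
orientation: [0.906, 0.424, 0.0, 0.0]
wrist_force: [0.5, 1.0, 0.1]
finger_gap: 0.0868
```

{"api": "step_arm", "payload": {"moves": [[-0.0195, 0.0155, 0, -2.8, 0], [-0.0205, 0.0145, 0, -2.8, 0], [-0.021, 0.0135, 0, -2.8, 0], [-0.0215, 0.0125, 0, -2.8, 0], [-0.022, 0.0115, 0, -2.8, 0], [-0.023, 0.0105, 0, -2.8, 0], [-0.023, 0.009, 0, -2.8, 0], [-0.0235, 0.008, 0, -2.8, 0]]}}

```text
time: 8.95
tcp_pos: [0.4696, -0.2325, 0.2135]
orientation: [0.806, 0.591, -0.0, 0.0]
wrist_force: [0.1, -0.4, -0.5]
finger_gap: 0.0874
```

Run:
```python
from h import *
c=cam("wrist");cv2.imwrite("pics/w6.png",c["img"][:,:,::-1])
s,p,a=pose();print(p,a,s["finger_gap"],s["q"])
```

```text
[ 0.47080092 -0.23783692  0.21381346] 72.48488435132312 0.08744707331100571 [-0.67769057  0.40626971  1.68956432 -0.00413883  1.0399663  -1.94071665]
```

View pics/w6.png

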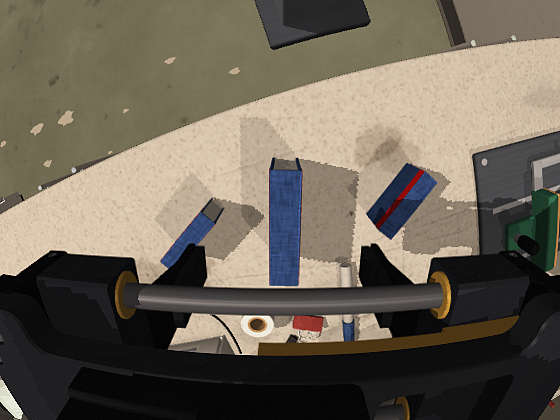

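Run:
```python
from h import *
np.set_printoptions(precision=4,suppress=True)
c=cam("wrist")
q=[plane(c,u,v,.085,True)[:2] for u,v in((269,171),(301,171),(299,285),(270,285))];print(q)
q=np.array(q);n=(q[0]+q[1])/2;f=(q[2]+q[3])/2
print((n+f)/2,np.linalg.norm(f-n),np.degrees(np.arctan2(*(f-n)[::-1])),np.linalg.norm(q[0]-q[1]))
s,p,a=pose();print(p,a)
plan([(.499,-.240,.15,72.5,4),(.499,-.240,.052,72.5,8)])
```

```text
[array([ 0.4415, -0.2409]), array([ 0.4502, -0.2132]), array([ 0.5629, -0.2485]), array([ 0.554 , -0.2769])]
[ 0.5021 -0.2449] 0.11805892210457686 -17.60049872194015 0.02902866315406235
[ 0.4706 -0.2353  0.2137] 72.18997225961509
0 [0.0010,0.0071,0.0159,-0.08,]
0 [0.0010,0.0071,0.0159,-0.08,]
0 [0.0010,0.0071,0.0159,-0.08,]
0 [0.0010,0.0071,0.0159,-0.08,]
0 [0.0000,0.0000,0.0123,-0.00,]
0 [0.0000,0.0000,0.0123,-0.00,]
0 [0.0000,0.0000,0.0123,-0.00,]
0 [0.0000,0.0000,0.0123,-0.00,]
1 [0.0000,0.0000,0.0123,-0.00,]
1 [0.0000,0.0000,0.0123,-0.00,]
1 [0.0000,0.0000,0.0123,-0.00,]
1 [0.0000,0.0000,0.0123,-0.00,]
```

{"api": "step_arm", "payload": {"moves": [[0, 0.008, 0.016, 0, 0], [0, 0.008, 0.016, 0, 0], [0, 0.008, 0.016, 0, 0], [0, 0.008, 0.016, 0, 0], [0, 0, 0.024, 0, 0], [0, 0, 0.024, 0, 0], [0, 0, 0.024, 0, 0], [0, 0, 0.022, 0, 0]]}}

```text
time: 9.72
tcp_pos: [0.5003, -0.2398, 0.0544]
orientation: [0.807, 0.59, -0.0, -0.0]
wrist_force: [-0.3, 0.8, -0.4]
finger_gap: 0.087
```

Run:
```python
from h import *
c=cam("wrist");cv2.imwrite("pics/w7.png",c["img"][:,:,::-1])
s,p,a=pose();print(p,a,s["finger_gap"],s["wrist_force"])
```

```text
[ 0.49805076 -0.23829386  0.05071513] 72.3397202167418 0.08664143635344261 [-0.39724347 -0.12355522 -0.94577905]
```

View pics/w7.png

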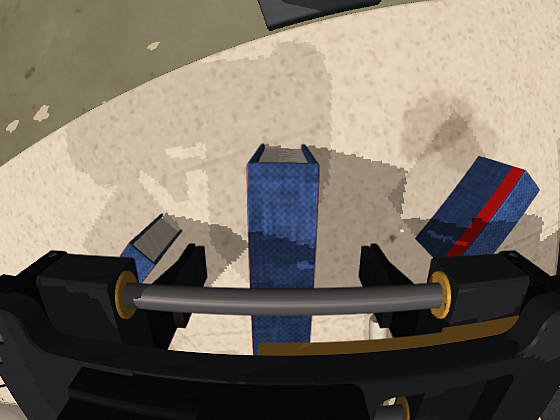

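{"api": "step_arm", "payload": {"moves": [[0, 0, 0, 0, 0.2], [0, 0, 0, 0, 0.4], [0, 0, 0, 0, 0.6], [0, 0, 0, 0, 1], [0, 0, 0, 0, 1], [0, 0, 0, 0, 1], [0, 0, 0, 0, 1], [0, 0, 0, 0, 1]], "squeeze": 25}}

```text
time: 10.43
tcp_pos: [0.5008, -0.241, 0.056]
orientation: [0.807, 0.59, 0.0, 0.0]
wrist_force: [0.4, -0.7, 0.0]
finger_gap: 0.0418
```

{"api": "step_arm", "payload": {"moves": [[0, 0, 0, 0, 1], [0, 0, 0, 0, 1], [0, 0, -0.01, 0, 1], [0, 0, -0.015, 0, 1], [0, 0, -0.02, 0, 1], [0, 0, -0.02, 0, 1], [0, 0, -0.015, 0, 1], [0, 0, 0, 0, 1]]}}

```text
time: 11.1
tcp_pos: [0.5023, -0.242, 0.1387]
orientation: [0.807, 0.59, 0.001, 0.003]
wrist_force: [0.9, -1.0, -2.4]
finger_gap: 0.0299
```

Run:
```python
from h import *
c=cam("wrist");cv2.imwrite("pics/w8.png",c["img"][:,:,::-1])
s,p,a=pose();print(p,a,s["finger_gap"],s["wrist_force"])
c=cam("scene");im=c["img"][:,:,::-1];cv2.imwrite("pics/s8.png",cv2.resize(im[130:370,200:400],None,fx=2.5,fy=2.5,interpolation=cv2.INTER_CUBIC))
```

```text
[ 0.50150489 -0.24142475  0.13713304] 72.3179250494448 0.02988279446793195 [-1.09079245  0.56896304 -2.9621369 ]
```

View pics/w8.png

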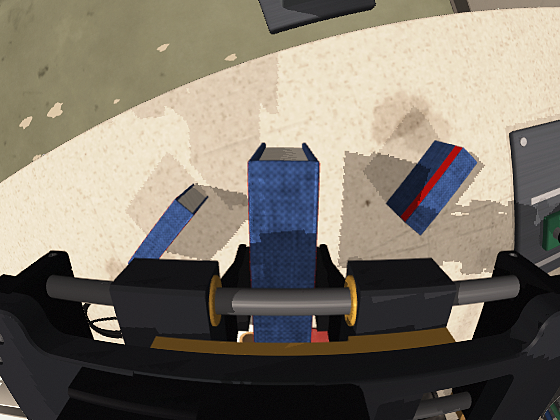

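View pics/s8.png

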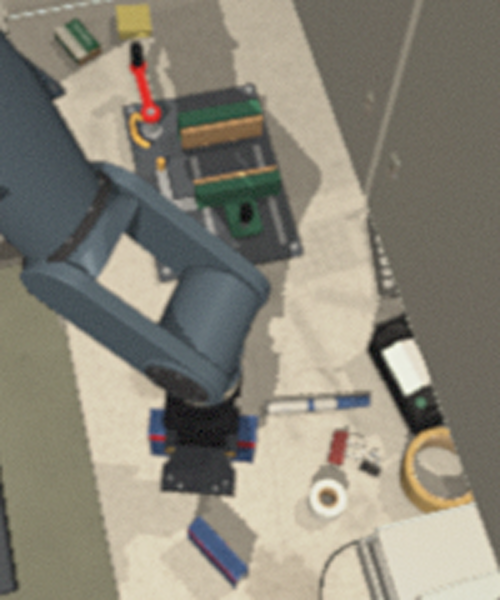

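Run:
```python
from h import *
np.set_printoptions(precision=4,suppress=True)
c=cam("wrist");s,p,a=pose()
n=plane(c,283,160.5,p[2]+.031,True);th=np.radians(a-90)
print(p,a,n,"center",n[:2]+.06*np.array([np.cos(th),np.sin(th)]))
th=np.radians(a);d=n[:2]+.06*np.array([np.sin(th),-np.cos(th)])-p[:2]
print("book centre in tool",d@[np.cos(th),np.sin(th)],d@[np.sin(th),-np.cos(th)])
plan([(.55,-.1,.17,80,6),(.60,.07,.16,88.8,10)])
```

```text
[ 0.5    -0.2404  0.135 ] 72.31040933073618 [ 0.443  -0.2208  0.166 ] center [ 0.5001 -0.2391]
book centre in tool 0.0013003599283972105 -0.00029899570251349576
0 [0.0248,0.0008,-0.0058,-1.28,]
0 [0.0248,0.0014,-0.0058,-1.28,]
0 [0.0248,0.0019,-0.0058,-1.28,]
0 [0.0247,0.0025,-0.0058,-1.28,]
0 [0.0247,0.0030,-0.0058,-1.28,]
0 [0.0246,0.0036,-0.0058,-1.28,]
0 [0.0176,0.0020,0.0010,-0.88,]
0 [0.0176,0.0022,0.0010,-0.88,]
1 [0.0175,0.0025,0.0010,-0.88,]
1 [0.0175,0.0028,0.0010,-0.88,]
1 [0.0175,0.0030,0.0010,-0.88,]
1 [0.0174,0.0033,0.0010,-0.88,]
1 [0.0174,0.0036,0.0010,-0.88,]
1 [0.0173,0.0039,0.0010,-0.88,]
1 [0.0172,0.0041,0.0010,-0.88,]
1 [0.0172,0.0044,0.0010,-0.88,]
```

{"api": "step_arm", "payload": {"moves": [[0.015, 0.001, -0.008, -1.3, 1], [0.025, 0.0015, -0.008, -1.3, 1], [0.025, 0.002, -0.008, -1.3, 1], [0.025, 0.0025, -0.008, -1.3, 1], [0.025, 0.003, 0, -1.3, 1], [0.025, 0.0035, 0, -1.3, 1], [0.018, 0.002, 0, -0.9, 1], [0.018, 0.002, 0, -0.9, 1]]}}

```text
time: 11.92
tcp_pos: [0.5571, -0.0718, 0.1658]
orientation: [0.755, 0.656, -0.001, -0.002]
wrist_force: [-0.7, 0.0, -3.6]
finger_gap: 0.0297
```

{"api": "step_arm", "payload": {"moves": [[0.0185, 0.0025, 0.001, -0.9, 1], [0.0185, 0.003, 0.001, -0.9, 1], [0.0185, 0.003, 0.001, -0.9, 1], [0.0185, 0.0035, 0.001, -0.9, 1], [0.0175, 0.0035, 0.001, -0.9, 1], [0.0175, 0.004, 0.001, -0.9, 1], [0.0175, 0.004, 0.001, -0.9, 1], [0.01, 0.0045, 0.001, -0.6, 1]]}}

```text
time: 12.58
tcp_pos: [0.5968, 0.062, 0.1575]
orientation: [0.714, 0.7, -0.001, -0.002]
wrist_force: [0.0, -0.3, -3.2]
finger_gap: 0.0296
```

Run:
```python
from h import *
c=cam("wrist");cv2.imwrite("pics/w9.png",c["img"][:,:,::-1])
s,p,a=pose();print(p,a,s["finger_gap"],s["wrist_force"])
c=cam("scene");im=c["img"][:,:,::-1];cv2.imwrite("pics/s9.png",im)
```

```text
[0.5980937  0.06310657 0.15767003] 88.9634129891483 0.0297348922692451 [ 0.17378512  0.58974045 -2.60313959]
```

View pics/w9.png

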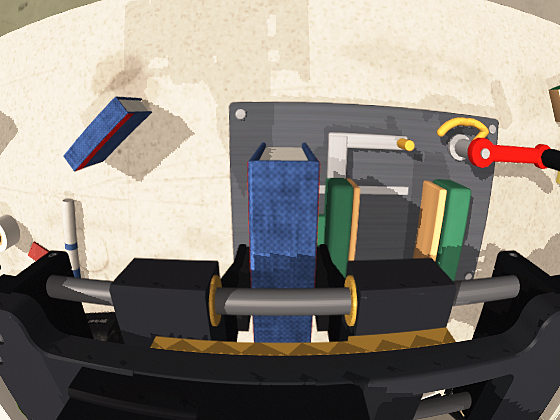

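View pics/s9.png

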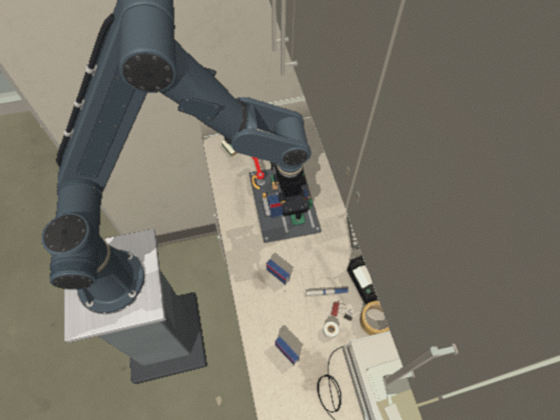

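Run:
```python
import cv2
im=cv2.imread("pics/w9.png");cv2.imwrite("pics/w9z.png",cv2.resize(im[90:290,225:505],None,fx=2.8,fy=2.8,interpolation=cv2.INTER_CUBIC))
```

```text
(no output)
```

View pics/w9z.png

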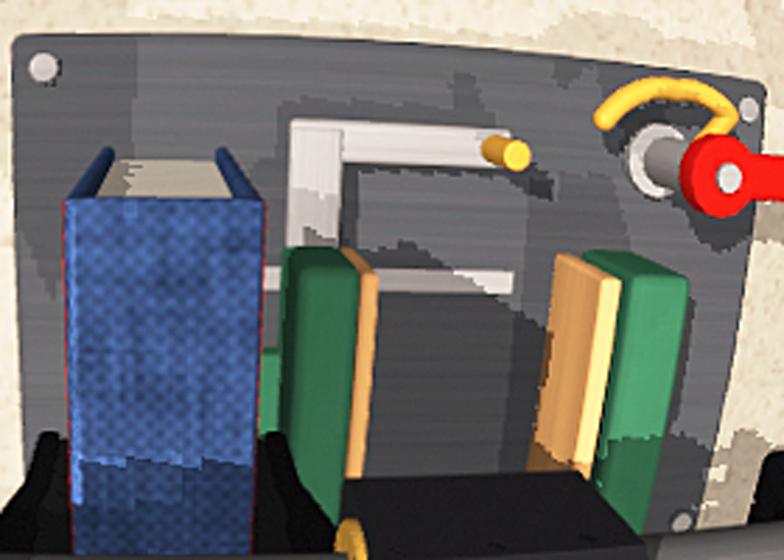

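Run:
```python
from h import *
np.set_printoptions(precision=4,suppress=True)
c=cam("wrist");s,p,a=pose();print(p,a)
q=lambda u,v,z:plane(c,225+(u+.5)/2.8-.5,90+(v+.5)/2.8-.5,z,True)[:2]
for n,u,v,z in(("slide n",379,276,.057),("slide f",362,475,.057),("pad n",601,281,.057),("pad f",585,470,.057),("bed c1",13,37,.012),("bed c2",770,84,.012),("pivot",729,178,.062),("book nr",265,198,p[2]+.031),("book nl",63,202,p[2]+.031)):
    X=q(u,v,z);print(n,X,X-p[:2])
```

```text
[0.5976 0.0604 0.1583] 88.8961928945177
slide n [0.5808 0.1287] [-0.0168  0.0684]
slide f [0.647 0.127] [0.0495 0.0666]
pad n [0.5827 0.2045] [-0.0149  0.1441]
pad f [0.6497 0.2081] [0.0522 0.1477]
bed c1 [0.5066 0.0145] [-0.0909 -0.0459]
bed c2 [0.5137 0.3025] [-0.0839  0.2421]
pivot [0.5467 0.2486] [-0.0509  0.1882]
book nr [0.5373 0.0788] [-0.0602  0.0185]
book nl [0.5374 0.0495] [-0.0602 -0.0109]
```

{"api": "step_arm", "payload": {"moves": [[0.008, 0.003, 0, 0, 1], [0.016, 0.005, 0, 0, 1], [0.02, 0.006, 0, 0, 1], [0.022, 0.007, 0, 0, 1], [0.02, 0.007, 0, 0, 1], [0.016, 0.005, 0, 0, 1], [0.01, 0.003, 0, 0, 1], [0.006, 0.002, 0, 0, 1]]}}

```text
time: 13.4
tcp_pos: [0.6388, 0.1781, 0.1594]
orientation: [0.714, 0.7, -0.0, -0.0]
wrist_force: [0.4, -0.5, -2.9]
finger_gap: 0.0296
```

{"api": "step_arm", "payload": {"moves": [[0, 0, 0.005, 0, 1], [0, 0, 0.008, 0, 1], [0, 0, 0.008, 0, 1], [0, 0, 0.008, 0, 1], [0, 0, 0.005, 0, 1], [0, 0, 0, 0, 1], [0, 0, 0, 0, 1], [0, 0, 0, 0, 1]]}}

```text
time: 14.07
tcp_pos: [0.6389, 0.1771, 0.1257]
orientation: [0.714, 0.7, 0.0, 0.0]
wrist_force: [-0.1, -0.0, -2.9]
finger_gap: 0.03
```

Run:
```python
from h import *
c=cam("wrist");cv2.imwrite("pics/w10.png",cv2.resize(c["img"][90:290,140:420,::-1],None,fx=2.8,fy=2.8,interpolation=cv2.INTER_CUBIC))
for i in range(4):
    s,p,a=pose();print(p,a,s["finger_gap"],s["wrist_force"]);cam("top")
```

```text
[0.63902626 0.17715491 0.12595134] 88.79859084577642 0.029776010265177583 [ 0.13436682  0.61646586 -3.34163524]
[0.63905701 0.17724112 0.12610792] 88.80238762546047 0.03003546364258357 [-0.77688944  0.06461192 -2.68243866]
[0.63900721 0.1772633  0.12611089] 88.81043439436972 0.02987004350648637 [-0.15147128 -0.06226401 -2.08895518]
[0.63891795 0.17731861 0.126085  ] 88.81376036036241 0.03000016604518024 [-1.20656482 -0.27701749 -2.47571084]
```

View pics/w10.png

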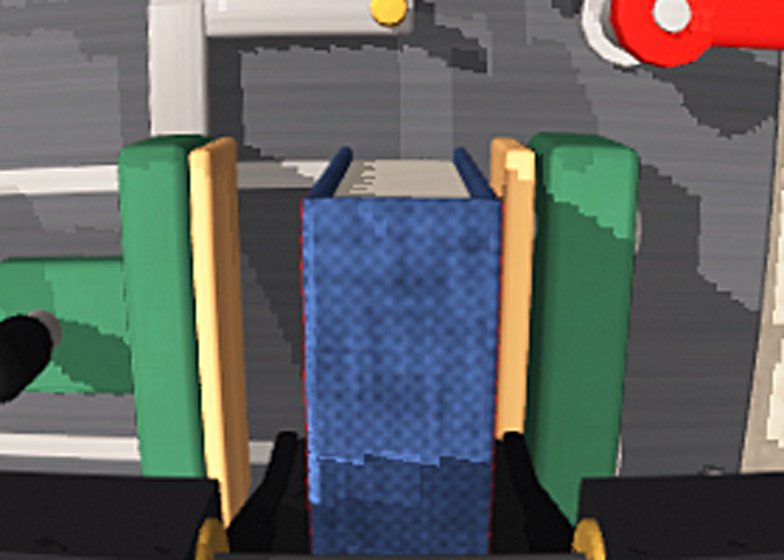

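Run:
```python
from h import *
np.set_printoptions(precision=4,suppress=True)
c=cam("wrist");s,p,a=pose()
q=lambda u,v,z:plane(c,140+(u+.5)/2.8-.5,90+(v+.5)/2.8-.5,z,True)[:2]
for n,u,v,z in(("slide n",234,143,.057),("pad n",507,152,.057),("pad f",500,437,.057),("book nr",500,198,p[2]+.031),("book nl",302,200,p[2]+.031),("foot r",456,152,p[2]-.054),("foot l",350,152,p[2]-.054)):
    X=q(u,v,z);print(n,X,X-p[:2])
```

```text
slide n [0.5776 0.1374] [-0.0612 -0.0399]
pad n [0.5816 0.207 ] [-0.0571  0.0296]
pad f [0.6599 0.2059] [0.0211 0.0286]
book nr [0.5783 0.1944] [-0.0604  0.017 ]
book nl [0.578  0.1656] [-0.0607 -0.0118]
foot r [0.58   0.1931] [-0.0588  0.0157]
foot l [0.5795 0.168 ] [-0.0593 -0.0094]
```

{"api": "step_arm", "payload": {"moves": [[0.002, 0, 0.006, 0, 1], [0.002, 0, 0.009, 0, 1], [0, 0, 0.01, 0, 1], [0, 0, 0.01, 0, 1], [0, 0, 0.009, 0, 1], [0, 0, 0.006, 0, 1], [0, 0, 0.004, 0, 1], [0, 0, 0, 0, 1]]}}

```text
time: 15.03
tcp_pos: [0.6379, 0.1811, 0.07]
orientation: [0.714, 0.7, -0.001, -0.001]
wrist_force: [-0.4, 1.1, -3.0]
finger_gap: 0.0298
```

{"api": "step_arm", "payload": {"moves": [[0, 0, 0.001, 0, 1], [0, 0, 0, 0, 1], [0, 0, 0.001, 0, 1], [0, 0, 0, 0, 1], [0, 0, 0.001, 0, 1], [0, 0, 0, 0, 1], [0, 0, 0, 0, 1], [0, 0, 0, 0, 1]]}}

```text
time: 15.7
tcp_pos: [0.6387, 0.1813, 0.0686]
orientation: [0.714, 0.7, 0.0, 0.0]
wrist_force: [0.3, -0.8, -2.1]
finger_gap: 0.0302
```

Run:
```python
from h import *
for i in range(4):
    s,p,a=pose();print(p,a,s["finger_gap"],s["wrist_force"]);cam("top")
```

```text
[0.63872035 0.18126254 0.06864828] 88.81155121769896 0.030201874401245513 [ 0.28701558 -0.76841794 -2.14648041]
[0.63869263 0.18131031 0.06861954] 88.8139625814169 0.030017124662780066 [-0.03706042  0.47641802 -2.23590769]
[0.63869204 0.18131278 0.06862056] 88.81540968332021 0.029526007820256855 [-0.21247419 -0.05059087 -3.79676097]
[0.63870008 0.18125551 0.0685992 ] 88.80916912261719 0.030248876018431587 [ 0.70677357  0.09793472 -3.4000334 ]
```

{"api": "step_arm", "payload": {"moves": [[0, 0, 0.0005, 0, 1], [0, 0, 0, 0, 1], [0, 0, 0.0005, 0, 1], [0, 0, 0, 0, 1], [0, 0, 0.0005, 0, 1], [0, 0, 0, 0, 1], [0, 0, 0, 0, 1], [0, 0, 0, 0, 1]]}}

```text
time: 16.57
tcp_pos: [0.6387, 0.1813, 0.0676]
orientation: [0.714, 0.7, 0.0, 0.0]
wrist_force: [-1.5, -0.8, 2.4]
finger_gap: 0.0296
```

Run:
```python
from h import *
for i in range(5):
    s,p,a=pose();print(p,s["wrist_force"]);c=cam("wrist")
cv2.imwrite("pics/w11.png",cv2.resize(c["img"][90:290,140:420,::-1],None,fx=2.8,fy=2.8,interpolation=cv2.INTER_CUBIC))
```

```text
[0.63873844 0.18130111 0.06760558] [-1.45218095 -0.80746132  2.41461411]
[0.63874648 0.1813007  0.06762735] [-1.75226227  1.31952727  4.05452986]
[0.63872751 0.18130532 0.06760672] [-2.38611962 -0.36185691  3.73358394]
[0.63875588 0.181303   0.06760837] [-1.78120847  0.17179611  4.10381397]
[0.6387738  0.18132476 0.0676233 ] [-2.12626875 -0.56244811  4.09269669]
```

View pics/w11.png

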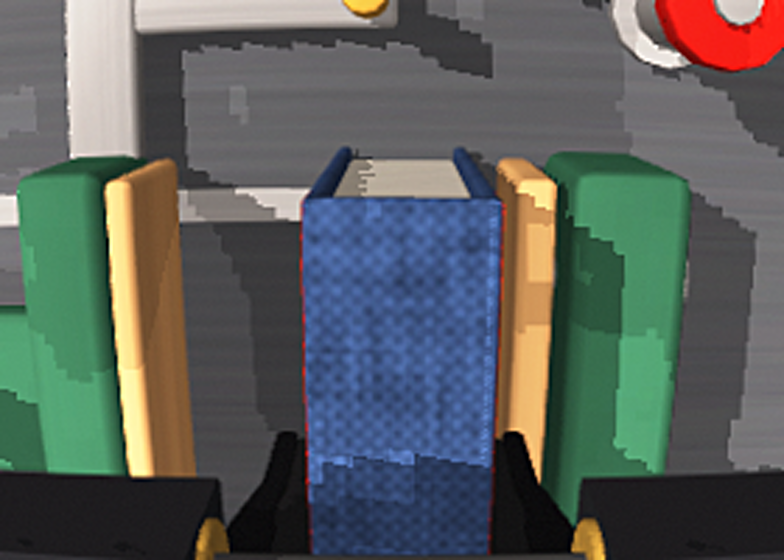

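The foot is on the bed: the force changed from -3 to +4 N. Releasing.

{"api": "step_arm", "payload": {"moves": [[0, 0, 0, 0, 0.65], [0, 0, 0, 0, 0.6], [0, 0, 0, 0, 0.5], [0, 0, 0, 0, 0.4], [0, 0, 0, 0, 0.4], [0, 0, 0, 0, 0.4], [0, 0, 0, 0, 0.4], [0, 0, 0, 0, 0.4]]}}

```text
time: 17.48
tcp_pos: [0.6387, 0.1813, 0.067]
orientation: [0.714, 0.7, 0.0, 0.0]
wrist_force: [-0.3, 0.2, -0.5]
finger_gap: 0.0515
```

{"api": "step_arm", "payload": {"moves": [[0, 0, 0, 0, 0.4], [0, 0, -0.005, 0, 0.4], [0, 0, -0.01, 0, 0.4], [0, 0, -0.02, 0, 0.4], [0, 0, -0.02, 0, 0.4], [0, 0, -0.02, 0, 0.4], [0, 0, 0, 0, 0.4], [0, 0, 0, 0, 0.4]]}}

```text
time: 18.15
tcp_pos: [0.6399, 0.1815, 0.1443]
orientation: [0.714, 0.7, 0.002, 0.001]
wrist_force: [0.0, 0.0, 0.2]
finger_gap: 0.0519
```

Run:
```python
from h import *
s,p,a=pose();print(p,a,s["finger_gap"],s["wrist_force"]);c=cam("wrist")
cv2.imwrite("pics/w12.png",c["img"][:,:,::-1])
```

```text
[0.63988742 0.18148309 0.14431602] 88.820875788514 0.051932818773917505 [0.0058438  0.03102013 0.17074352]
```

View pics/w12.png

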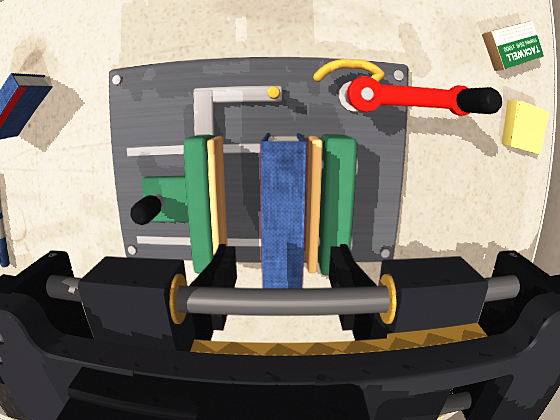

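Run:
```python
from h import *
np.set_printoptions(precision=4,suppress=True)
im=cv2.imread("pics/w12.png");cv2.imwrite("pics/w12z.png",cv2.resize(im[50:290,100:380],None,fx=2.8,fy=2.5,interpolation=cv2.INTER_CUBIC))
c=cam("wrist")
for u,v,z in((143,213,.072),(155,206,.05),(224,137,.057),(307,137,.057),(319,137,.057)):print(plane(c,u,v,z,True))
c=cam("top");cv2.imwrite("pics/t12.png",cv2.resize(c["img"][140:260,180:320,::-1],None,fx=5,fy=5,interpolation=cv2.INTER_CUBIC))
plan([(.635,.02,.145,88.8,8),(.635,.02,.05,88.8,6)])
```

```text
[0.631  0.0709 0.072 ]
[0.6317 0.0728 0.05  ]
[0.5759 0.139  0.057 ]
[0.5777 0.2024 0.057 ]
[0.5778 0.2115 0.057 ]
0 [-0.0201,0.0001,-0.0005,0.00,]
0 [-0.0201,0.0001,-0.0005,0.00,]
0 [-0.0201,0.0001,-0.0005,0.00,]
0 [-0.0201,0.0001,-0.0005,0.00,]
0 [-0.0201,0.0001,-0.0005,0.00,]
0 [-0.0201,0.0001,-0.0005,0.00,]
0 [-0.0201,0.0001,-0.0005,0.00,]
0 [-0.0201,0.0001,-0.0005,0.00,]
1 [0.0000,0.0000,0.0158,-0.00,]
1 [0.0000,0.0000,0.0158,-0.00,]
1 [0.0000,0.0000,0.0158,-0.00,]
1 [0.0000,0.0000,0.0158,-0.00,]
1 [0.0000,0.0000,0.0158,-0.00,]
1 [0.0000,0.0000,0.0158,-0.00,]
```

View pics/w12z.png

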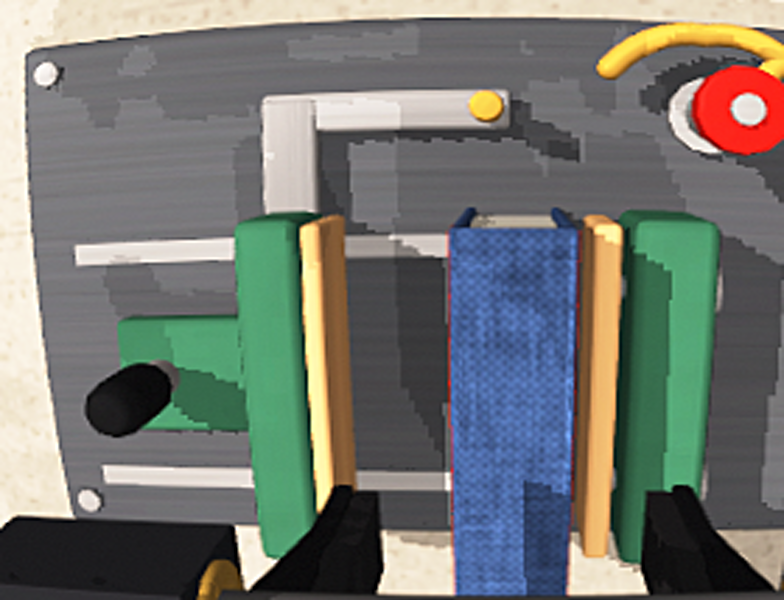

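{"api": "step_arm", "payload": {"moves": [[-0.01, 0, 0, 0, 0.5], [-0.018, 0.0, 0, 0, 0.6], [-0.025, -0.001, 0, 0, 0.8], [-0.025, -0.001, 0, 0, 1], [-0.025, -0.001, 0, 0, 1], [-0.025, -0.001, 0, 0, 1], [-0.02, -0.001, 0, 0, 1], [-0.013, 0, 0, 0, 1]]}}

```text
time: 18.97
tcp_pos: [0.6294, 0.0176, 0.141]
orientation: [0.715, 0.699, -0.001, -0.001]
wrist_force: [-0.7, 0.7, 0.9]
finger_gap: 0.0069
```

Run:
```python
from h import *
s,p,a=pose();print(p,a,s["finger_gap"],s["wrist_force"]);c=cam("wrist")
cv2.imwrite("pics/w13.png",c["img"][:,:,::-1])
```

```text
[0.6293532  0.01756619 0.14095936] 88.70249026994219 0.006861613324750361 [-0.74640554  0.68096511  0.91222051]
```

View pics/w13.png

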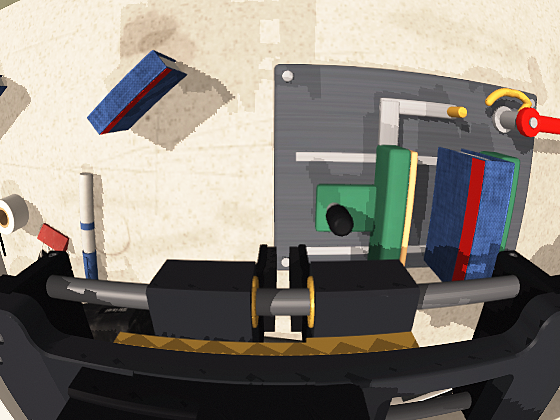

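Run:
```python
from h import *
c=cam("wrist");print(plane(c,341,219,.072,True));s,p,a=pose();print(p)
```

```text
[0.6292171  0.06136535 0.072     ]
[0.63003236 0.01788981 0.14126563]
```

{"api": "step_arm", "payload": {"moves": [[0, 0.002, 0.01, 0, 1], [0, 0.002, 0.015, 0, 1], [0, 0, 0.015, 0, 1], [0, 0, 0.015, 0, 1], [0, 0, 0.015, 0, 1], [0, 0, 0.012, 0, 1], [0, 0, 0.009, 0, 1], [0, 0, 0, 0, 1]]}}

```text
time: 19.73
tcp_pos: [0.6327, 0.0215, 0.0484]
orientation: [0.714, 0.7, -0.001, -0.002]
wrist_force: [-0.5, 0.1, 0.2]
finger_gap: 0.0004
```

Run:
```python
from h import *
cam("top");s,p,a=pose();print(p,a,s["finger_gap"],s["wrist_force"]);c=cam("wrist")
cv2.imwrite("pics/w14.png",c["img"][:,:,::-1])
```

```text
[0.63353298 0.02117268 0.04970634] 88.86508378488956 0.0008644929966101369 [-0.31815167  0.96138618  0.18630186]
```

View pics/w14.png

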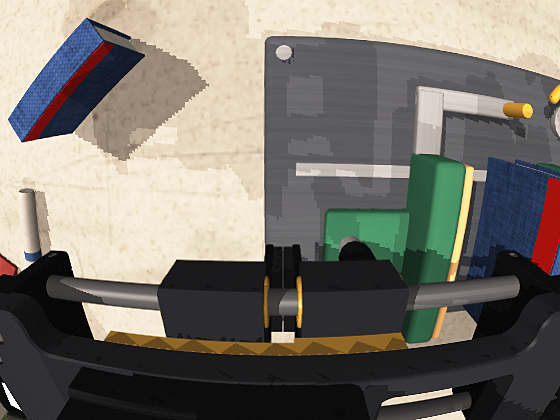

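{"api": "step_arm", "payload": {"moves": [[0.006, 0, 0, 0, 1], [0.006, 0, 0, 0, 1], [0.006, 0, 0, 0, 1], [0.006, 0, 0, 0, 1], [0.006, 0, 0, 0, 1], [0.006, 0, 0, 0, 1], [0.006, 0, 0, 0, 1], [0.006, 0, 0, 0, 1]]}}

```text
time: 20.5
tcp_pos: [0.6359, 0.0686, 0.0515]
orientation: [0.714, 0.7, 0.0, 0.001]
wrist_force: [-0.3, -2.8, 2.0]
finger_gap: 0.0004
```

Run:
```python
from h import *
s,p,a=pose();print(p,a,s["finger_gap"],s["wrist_force"]);c=cam("wrist")
cv2.imwrite("pics/w15.png",c["img"][:,:,::-1])
```

```text
[0.63586967 0.06859965 0.05151623] 88.816638101896 0.00044537395820307076 [-0.32622477 -2.80731378  2.04595524]
```

View pics/w15.png

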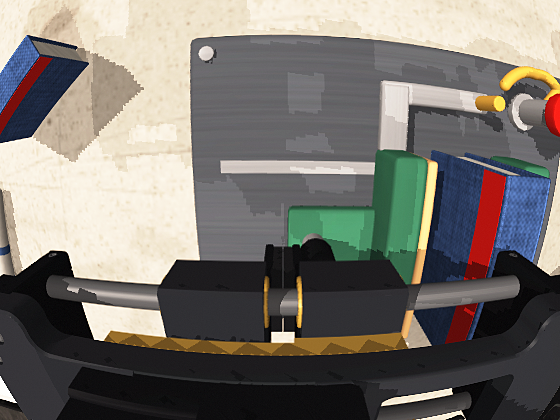

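{"api": "step_arm", "payload": {"moves": [[0.002, 0, 0, 0, 1], [0.002, 0, 0, 0, 1], [0.002, 0, 0, 0, 1], [0.002, 0, 0, 0, 1], [0.002, 0, 0, 0, 1], [0.001, 0, 0, 0, 1], [0.001, 0, 0, 0, 1], [0.001, 0, 0, 0, 1]]}}

```text
time: 21.22
tcp_pos: [0.6358, 0.0813, 0.0511]
orientation: [0.714, 0.7, 0.0, 0.0]
wrist_force: [0.8, -2.2, 1.4]
finger_gap: 0.0004
```

Run:
```python
from h import *
for i in range(3):
    s,p,a=pose();print(p,s["wrist_force"]);c=cam("wrist")
cv2.imwrite("pics/w16.png",c["img"][:,:,::-1])
```

```text
[0.63575043 0.08133314 0.05105367] [ 0.81710131 -2.15261776  1.43493051]
[0.63575419 0.08154567 0.05105622] [ 0.03178941 -1.73044496  1.52591263]
[0.63565867 0.08152759 0.05100776] [ 0.86317077 -0.408023    0.4575393 ]
```

View pics/w16.png

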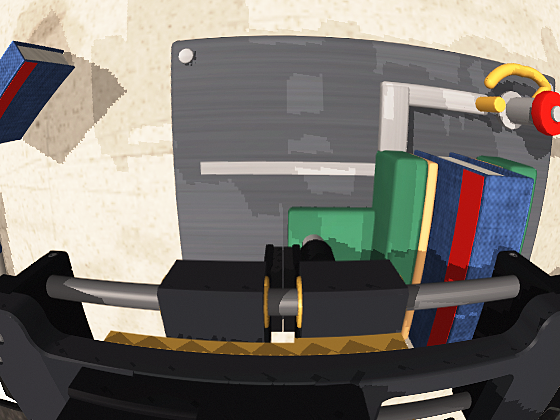

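{"api": "step_arm", "payload": {"moves": [[0.001, 0, 0, 0, 1], [0.001, 0, 0, 0, 1], [0.001, 0, 0, 0, 1], [0.001, 0, 0, 0, 1], [0.001, 0, 0, 0, 1], [0, 0, 0, 0, 1], [0, 0, 0, 0, 1], [0, 0, 0, 0, 1]]}}

```text
time: 22.03
tcp_pos: [0.6357, 0.0862, 0.051]
orientation: [0.714, 0.7, -0.0, 0.0]
wrist_force: [1.0, -4.4, -0.5]
finger_gap: 0.0002
```

{"api": "step_arm", "payload": {"moves": [[0.001, 0, 0, 0, 1], [0.001, 0, 0, 0, 1], [0.001, 0, 0, 0, 1], [0.001, 0, 0, 0, 1], [0, 0, 0, 0, 1], [0, 0, 0, 0, 1], [0, 0, 0, 0, 1], [0, 0, 0, 0, 1]]}}

```text
time: 22.7
tcp_pos: [0.6357, 0.0906, 0.051]
orientation: [0.714, 0.7, 0.0, -0.0]
wrist_force: [1.3, -2.8, -0.7]
finger_gap: 0.0008
```

Run:
```python
from h import *
for i in range(3):
    s,p,a=pose();print(p,s["wrist_force"]);c=cam("wrist")
cv2.imwrite("pics/w17.png",c["img"][:,:,::-1])
```

```text
[0.63573512 0.09062083 0.05100374] [ 1.26001744 -2.8407763  -0.66077247]
[0.63574133 0.09063538 0.05101172] [ 0.95470666 -3.18791212 -1.77978133]
[0.63572501 0.09060126 0.0510181 ] [ 0.84674178 -0.91024861 -0.93733953]
```

View pics/w17.png

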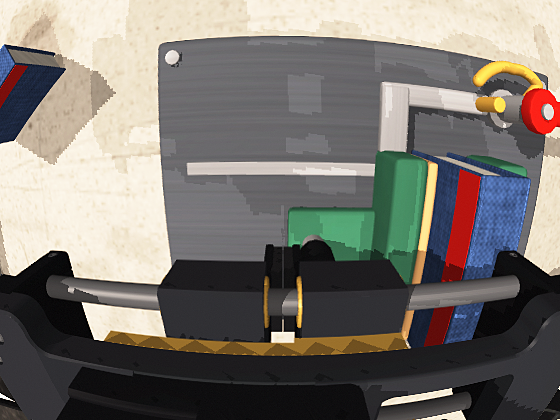

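{"api": "step_arm", "payload": {"moves": [[0.001, 0, 0, 0, 1], [0.001, 0, 0, 0, 1], [0, 0, 0, 0, 1], [0, 0, 0, 0, 1], [0, 0, 0, 0, 1], [0, 0, 0, 0, 1], [0, 0, 0, 0, 1], [0, 0, 0, 0, 1]]}}

```text
time: 23.52
tcp_pos: [0.6358, 0.0911, 0.051]
orientation: [0.714, 0.7, -0.001, 0.001]
wrist_force: [0.9, -5.5, -1.3]
finger_gap: 0.0009
```

Run:
```python
from h import *
for i in range(4):
    s,p,a=pose();print(p,s["wrist_force"]);c=cam("wrist")
```

```text
[0.63576781 0.09106508 0.0510126 ] [ 0.9226734  -5.54477764 -1.29772579]
[0.63577316 0.0910693  0.05101208] [ 0.35082168 -5.88517074 -1.11538806]
[0.63576291 0.09105116 0.0510203 ] [ 0.51380529 -5.32771035 -1.06619547]
[0.63578143 0.09107949 0.0510354 ] [ 0.96789759 -5.77591907 -0.93700702]
```

{"api": "step_arm", "payload": {"moves": [[0.001, 0, 0, 0, 1], [0, 0, 0, 0, 1], [0, 0, 0, 0, 1], [0, 0, 0, 0, 1], [0, 0, 0, 0, 1], [0, 0, 0, 0, 1], [0, 0, 0, 0, 1], [0, 0, 0, 0, 1]]}}

```text
time: 24.38
tcp_pos: [0.6358, 0.0914, 0.051]
orientation: [0.714, 0.7, -0.001, 0.001]
wrist_force: [0.5, -7.8, -0.5]
finger_gap: 0.0003
```

Run:
```python
from h import *
for i in range(4):
    s,p,a=pose();print(p,s["wrist_force"]);c=cam("wrist")
```

```text
[0.63576378 0.09135011 0.05101376] [ 0.53517048 -7.76866752 -0.50948823]
[0.63579106 0.09133369 0.05102297] [ 0.2414849  -7.76253162 -0.32334088]
[0.63578688 0.09135616 0.05103168] [ 0.71770748 -8.00101415 -0.41805405]
[0.63580818 0.09136528 0.05103217] [ 1.30724629 -7.33417713 -0.08090876]
```

{"api": "step_arm", "payload": {"moves": [[0.001, 0, 0, 0, 1], [0, 0, 0, 0, 1], [-0.01, 0, 0, 0, 1], [-0.015, 0, 0, 0, 1], [0, 0, -0.03, 0, 1], [0, 0, -0.03, 0, 1], [0, 0, -0.03, 0, 0.9], [0, 0, -0.01, 0, 0.7]]}}

```text
time: 25.25
tcp_pos: [0.6376, 0.0688, 0.1556]
orientation: [0.715, 0.699, 0.003, 0.002]
wrist_force: [0.3, -0.9, 0.3]
finger_gap: 0.0074
```

Run:
```python
from h import *
s,p,a=pose();print(p,a,s["wrist_force"]);c=cam("wrist")
cv2.imwrite("pics/w18.png",c["img"][:,:,::-1])
```

```text
[0.6376496  0.06880597 0.15555052] 88.77069632189455 [ 0.28031671 -0.93835397  0.3223571 ]
```

View pics/w18.png

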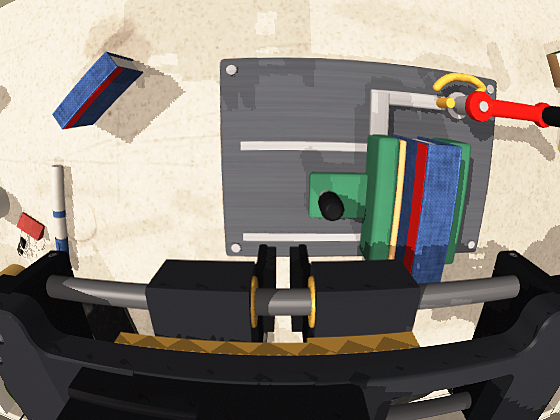

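Run:
```python
from h import *
plan([(.53,.20,.17,45,8),(.543,.3315,.165,-1,8)],(.637,.069,.156,88.8))
```

```text
0 [0.0161,-0.0137,-0.0018,5.47,]
0 [0.0147,-0.0152,-0.0018,5.47,]
0 [0.0132,-0.0165,-0.0018,5.47,]
0 [0.0116,-0.0177,-0.0018,5.47,]
0 [0.0098,-0.0187,-0.0018,5.47,]
0 [0.0080,-0.0196,-0.0018,5.47,]
0 [0.0061,-0.0203,-0.0018,5.47,]
0 [0.0041,-0.0207,-0.0018,5.47,]
1 [0.0128,-0.0105,0.0006,5.75,]
1 [0.0117,-0.0117,0.0006,5.75,]
1 [0.0104,-0.0128,0.0006,5.75,]
1 [0.0091,-0.0138,0.0006,5.75,]
1 [0.0077,-0.0146,0.0006,5.75,]
1 [0.0062,-0.0153,0.0006,5.75,]
1 [0.0046,-0.0159,0.0006,5.75,]
1 [0.0030,-0.0162,0.0006,5.75,]
```

{"api": "step_arm", "payload": {"moves": [[0.016, -0.0135, -0.002, 5.5, 0.6], [0.0145, -0.015, -0.002, 5.5, 0.5], [0.013, -0.0165, -0.002, 5.5, 0.4], [0.0115, -0.0175, -0.002, 5.5, 0.4], [0.01, -0.0185, -0.002, 5.5, 0.4], [0.008, -0.0195, -0.002, 5.5, 0.4], [0.006, -0.02, -0.002, 5.5, 0.4], [0.004, -0.0205, 0, 5.5, 0.4]]}}

```text
time: 25.97
tcp_pos: [0.528, 0.1999, 0.1638]
orientation: [0.925, 0.379, -0.001, -0.001]
wrist_force: [0.6, 0.3, 0.0]
finger_gap: 0.0515
```

{"api": "step_arm", "payload": {"moves": [[0.013, -0.0105, 0, 5.7, 0.4], [0.0115, -0.0115, 0, 5.7, 0.4], [0.0105, -0.013, 0, 5.7, 0.4], [0.009, -0.014, 0, 5.7, 0.4], [0.0075, -0.0145, 0, 5.7, 0.4], [0.006, -0.0155, 0, 5.7, 0.4], [0.0045, -0.016, 0, 5.7, 0.4], [0.003, -0.016, 0, 5.7, 0.4]]}}

```text
time: 26.63
tcp_pos: [0.541, 0.3313, 0.1631]
orientation: [1.0, -0.009, -0.002, 0.0]
wrist_force: [0.1, 0.3, -0.0]
finger_gap: 0.0524
```

Run:
```python
from h import *
cam("top");s,p,a=pose();print(p,a,s["wrist_force"],s["finger_gap"]);c=cam("wrist")
cv2.imwrite("pics/w19.png",c["img"][:,:,::-1])
```

```text
[0.54163575 0.33447423 0.16337356] -1.187860277670286 [ 0.5372316   1.94705431 -0.62155229] 0.052219863311281166
```

View pics/w19.png

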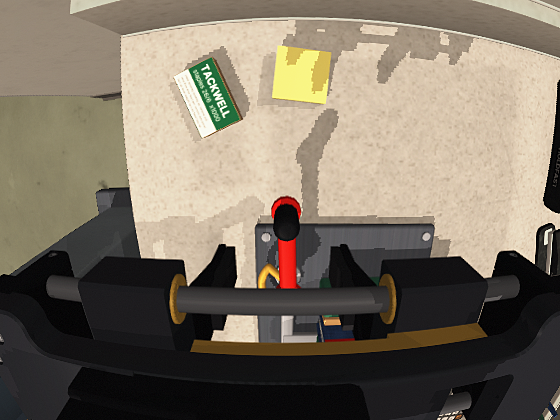

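Run:
```python
from h import *
c=cam("wrist");print(plane(c,287,225,.108,True),plane(c,286,208,.062,True));s,p,a=pose();print(p)
```

```text
[0.54495734 0.33596963 0.108     ] [0.5446185  0.33464501 0.062     ]
[0.54113597 0.33123769 0.16340515]
```

{"api": "step_arm", "payload": {"moves": [[0.001, 0, 0.01, 0, 0.4], [0.001, 0, 0.014, 0, 0.4], [0, 0, 0.014, 0, 0.4], [0, 0, 0.014, 0, 0.4], [0, 0, 0.014, 0, 0.4], [0, 0, 0.012, 0, 0.4], [0, 0, 0.009, 0, 0.5], [0, 0, 0, 0, 0.6]]}}

```text
time: 27.45
tcp_pos: [0.5426, 0.3295, 0.0754]
orientation: [1.0, -0.007, -0.002, 0.001]
wrist_force: [0.0, -0.0, 0.9]
finger_gap: 0.045
```

Run:
```python
from h import *
cam("top");cam("top");s,p,a=pose();print(p,a,s["wrist_force"],s["finger_gap"]);c=cam("wrist")
d=p[:2]-[.5455,.2475];print(np.hypot(*d),np.degrees(np.arctan2(d[1],d[0])))
cv2.imwrite("pics/w20.png",c["img"][:,:,::-1])
```

```text
[0.54418822 0.33049982 0.07764677] -0.7954647548111925 [ 0.33757179 -0.06601586  0.21212132] 0.03940810541730186
0.08301018369094108 90.90546397703544
```

View pics/w20.png

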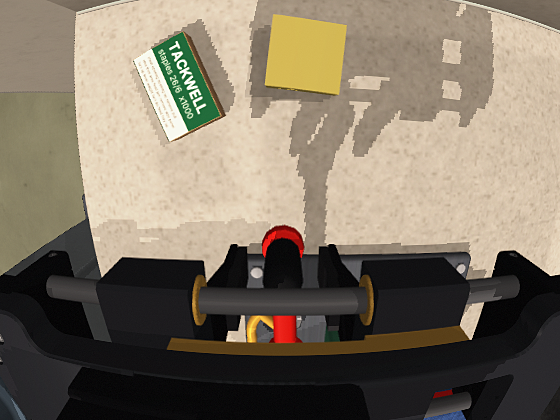

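{"api": "step_arm", "payload": {"moves": [[-0.0057, -0.0002, 0, -3.85, 0.6], [-0.0057, 0, 0, -3.85, 0.6], [-0.0057, 0, 0, -3.85, 0.6], [-0.0057, 0.0002, 0, -3.85, 0.6], [-0.0057, 0.0002, 0, -3.85, 0.6], [-0.0057, 0.0002, 0, -3.85, 0.6], [-0.0057, 0.0002, 0, -3.85, 0.6], [-0.0057, 0.0002, 0, -3.85, 0.6]]}}

```text
time: 28.27
tcp_pos: [0.5024, 0.3209, 0.0795]
orientation: [0.965, 0.261, 0.003, -0.0]
wrist_force: [1.7, 0.3, -0.7]
finger_gap: 0.0349
```

Run:
```python
from h import *
s,p,a=pose();print(p,a,s["wrist_force"],s["finger_gap"]);c=cam("wrist")
d=p[:2]-[.5455,.2475];print(np.hypot(*d),np.degrees(np.arctan2(d[1],d[0])))
cv2.imwrite("pics/w21.png",c["img"][:,:,::-1])
```

```text
[0.50238395 0.32093126 0.07951446] 30.235385194374565 [ 1.66857398  0.31651322 -0.65891019] 0.034903007522795355
0.08515364972876709 120.41983834223075
```

View pics/w21.png

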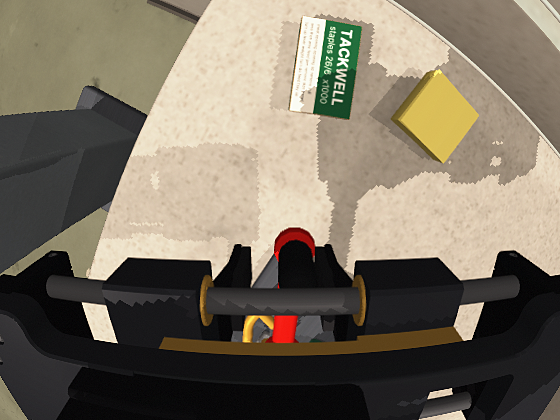

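{"api": "step_arm", "payload": {"moves": [[-0.0057, 0.0002, 0, -3.85, 0.6], [-0.0057, 0.0002, 0, -3.85, 0.6], [-0.0057, 0.0002, 0, -3.85, 0.6], [-0.0057, 0.0002, 0, -3.85, 0.6], [-0.0057, 0.0002, 0, -3.85, 0.6], [-0.0057, 0.0002, 0, -3.85, 0.6], [-0.0057, 0.0002, 0, -3.85, 0.6], [-0.0057, 0.0002, 0, -3.85, 0.6]]}}

```text
time: 28.98
tcp_pos: [0.4723, 0.2908, 0.0795]
orientation: [0.862, 0.506, 0.005, -0.0]
wrist_force: [2.7, 9.1, -3.7]
finger_gap: 0.0344
```

Run:
```python
from h import *
s,p,a=pose();print(p,a,s["wrist_force"],s["finger_gap"]);c=cam("wrist")
d=p[:2]-[.5455,.2475];print(np.hypot(*d),np.degrees(np.arctan2(d[1],d[0])))
cv2.imwrite("pics/w22.png",c["img"][:,:,::-1])
```

```text
[0.47226763 0.29081418 0.07950007] 60.852987342663646 [ 2.70187723  9.0823622  -3.67579283] 0.034412205716262786
0.08508288842580196 149.3972869464105
```

View pics/w22.png

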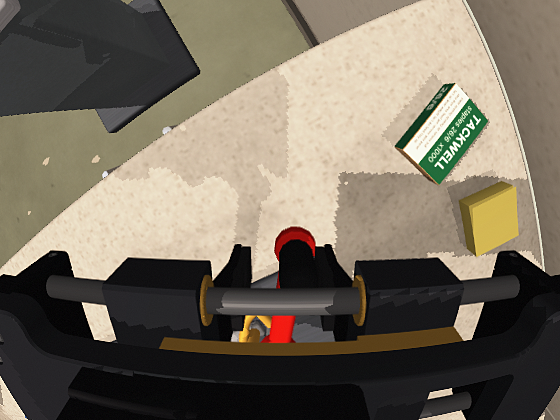

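{"api": "step_arm", "payload": {"moves": [[-0.0057, 0.0002, 0, -3.85, 0.6], [-0.0057, 0.0002, 0, -3.85, 0.6], [-0.0057, 0.0002, 0, -3.85, 0.6], [-0.0057, 0.0002, 0, -3.85, 0.6], [-0.0057, 0.0002, 0, -3.85, 0.6], [0, 0, 0, 0, 0.6], [0, 0, 0, 0, 0.6], [0, 0, 0, 0, 0.6]]}}

```text
time: 29.7
tcp_pos: [0.4599, 0.2614, 0.0786]
orientation: [0.766, 0.643, 0.0, 0.0]
wrist_force: [0.4, 0.6, -1.0]
finger_gap: 0.0343
```

Run:
```python
from h import *
s,p,a=pose();print(p,a,s["wrist_force"],s["finger_gap"]);c=cam("wrist")
d=p[:2]-[.5455,.2475];print(np.hypot(*d),np.degrees(np.arctan2(d[1],d[0])))
cv2.imwrite("pics/w23.png",c["img"][:,:,::-1])
```

```text
[0.45990408 0.26142387 0.07855709] 79.99509735114239 [ 0.39454     0.57653996 -0.98974009] 0.03431362596281626
0.0867210195102234 170.76063391005627
```

View pics/w23.png

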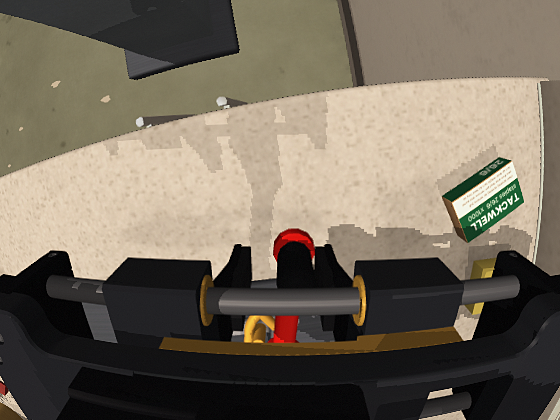

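{"api": "step_arm", "payload": {"moves": [[-0.0045, 0.0002, 0, -3, 0.6], [-0.0045, 0.0002, 0, -3, 0.6], [-0.0045, 0.0002, 0, -3, 0.6], [-0.0045, 0.0002, 0, -2, 0.6], [0, 0, 0, 0, 0.6], [0, 0, 0, 0, 0.6], [0, 0, 0, 0, 0.6], [0, 0, 0, 0, 0.6]]}}

```text
time: 30.42
tcp_pos: [0.4588, 0.2434, 0.078]
orientation: [0.701, 0.713, -0.0, 0.0]
wrist_force: [-0.6, 0.0, -0.3]
finger_gap: 0.0346
```

Run:
```python
from h import *
s,p,a=pose();print(p,a,s["wrist_force"],s["finger_gap"]);c=cam("wrist")
d=p[:2]-[.5455,.2475];print(np.hypot(*d),np.degrees(np.arctan2(d[1],d[0])))
cv2.imwrite("pics/w24.png",c["img"][:,:,::-1])
```

```text
[0.45875227 0.24338577 0.07802755] 91.02901551720066 [-0.61871851  0.04718464 -0.26105644] 0.03461861598149634
0.08684523820001032 -177.284637931812
```

View pics/w24.png

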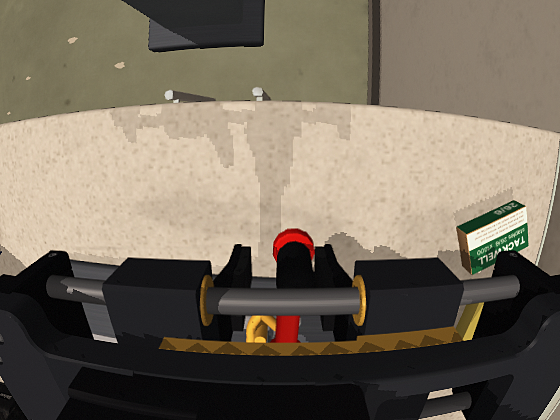

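{"api": "step_arm", "payload": {"moves": [[-0.0015, 0, 0, 0, 0.6], [0, 0, 0, 0, 0.6], [0.004, 0, 0, 0, 0.5], [0.003, 0, 0, 0, 0.4], [0, 0, -0.025, 0, 0.4], [0, 0, -0.03, 0, 0.4], [0, 0, -0.03, 0, 0.4], [0, 0, -0.02, 0, 0.4]]}}

```text
time: 31.13
tcp_pos: [0.4593, 0.2495, 0.1854]
orientation: [0.7, 0.714, 0.001, 0.001]
wrist_force: [1.0, -0.5, -0.3]
finger_gap: 0.0516
```

{"api": "step_arm", "payload": {"moves": [[-0.015, -0.003, -0.01, 0, 0.4], [-0.02, -0.003, -0.01, 0, 0.4], [-0.02, -0.003, 0, 0, 0.4], [-0.02, -0.003, 0, 0, 0.4], [-0.02, 0, 0, 0, 0.4], [-0.02, 0, 0, 0, 0.4], [-0.01, 0, 0, 0, 0.4], [0, 0, 0, 0, 0.4]]}}

```text
time: 31.8
tcp_pos: [0.449, 0.1225, 0.2031]
orientation: [0.701, 0.713, -0.0, 0.0]
wrist_force: [-0.0, 0.8, -0.2]
finger_gap: 0.0518
```

Run:
```python
from h import *
s,p,a=pose();print(p,a,s["wrist_force"],s["finger_gap"]);c=cam("wrist")
cv2.imwrite("pics/w25.png",c["img"][:,:,::-1])
c=cam("scene");cv2.imwrite("pics/s25.png",cv2.resize(c["img"][120:360,190:390,::-1],None,fx=2.5,fy=2.5,interpolation=cv2.INTER_CUBIC))
```

```text
[0.44899554 0.12246791 0.2031318 ] 90.92099486250181 [-0.03282616  0.78312331 -0.24943155] 0.051848162605687705
```

View pics/w25.png

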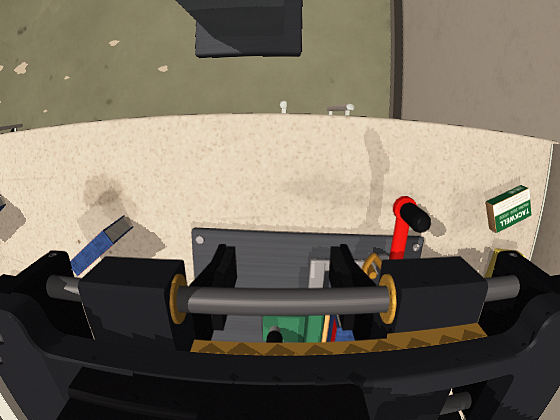

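View pics/s25.png

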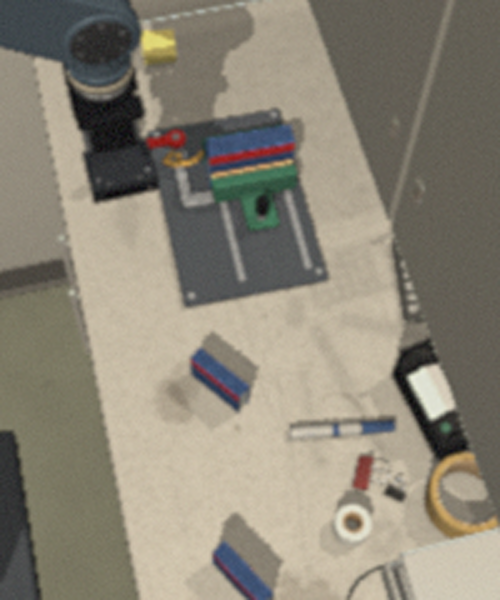

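{"api": "step_arm", "payload": {"moves": [[-0.02, 0, 0, 0, 0.4], [-0.025, 0, 0, 0, 0.4], [-0.025, 0, 0, 0, 0.4], [-0.025, 0, 0, 0, 0.4], [-0.025, 0, 0, 0, 0.4], [-0.025, 0, 0, 0, 0.4], [-0.015, 0, 0, 0, 0.4], [0, 0, 0, 0, 0.4]]}}

```text
time: 32.57
tcp_pos: [0.453, -0.0378, 0.2031]
orientation: [0.701, 0.713, 0.0, 0.001]
wrist_force: [0.2, 0.0, 1.0]
finger_gap: 0.0523
```

Run:
```python
from h import *
c=cam("top");cv2.imwrite("pics/t26.png",cv2.resize(c["img"][140:260,120:320,::-1],None,fx=4,fy=4,interpolation=cv2.INTER_CUBIC))
```

```text
(no output)
```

View pics/t26.png

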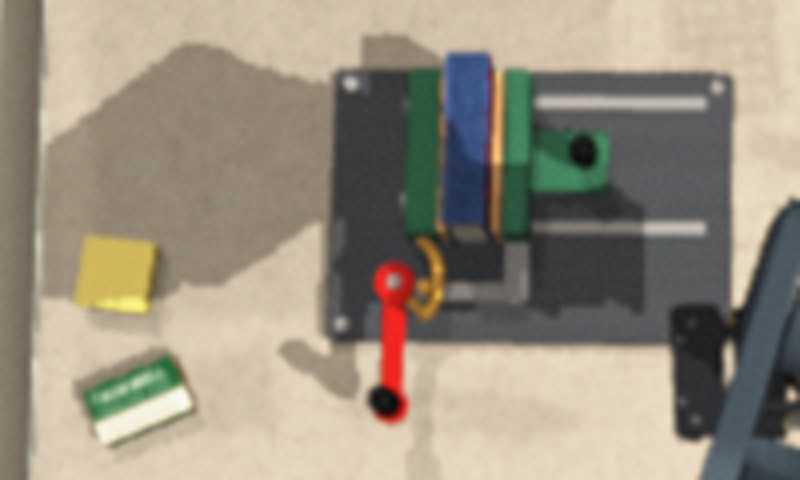

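Run:
```python
from h import *
c=cam("top");A=lambda u,v,z:plane(c,120+(u+.5)/4-.5,140+(v+.5)/4-.5,z)[:2]
k=A(583,149,.072);p=A(394,281,.062);l=A(384,399,.108);d=l-p
print("knob",k,"jaw",k[1]-.1618+.0006+.099,"cam",np.radians(np.degrees(np.arctan2(d[1],d[0]))-88.8))
b=[A(446,54,.097),A(490,54,.097),A(487,226,.097),A(443,226,.097)];m=np.mean(b,0);print("book",m,m-[.6376,.1912])
s,_,_=pose();print(s["time"],s["wrist_force"])
print(hand_in())
```

```text
knob [0.63473491 0.11746596] jaw 0.05526596305354746 cam -4.691169878894672
book [0.63698979 0.19567765] [-0.00061021  0.00447765]
32.6667 [ 0.35461582  0.32033579 -0.24999826]
the job is handed in; nothing more can be done
None
```

The notebook is clamped in the press and I handed the job in at 32.7 s; the interface gave no verdict.

I swung the cam lever open, then stood the notebook spine up on the bed about 8–10 mm short of the spring pad and let go of it. I pushed the sliding jaw by its knob until the force rose to about 8 N, then turned the lever shut. The push back rose to about 9 N partway through that turn, then fell off. The arm is now clear of everything.

Last checks from the top camera, good to a few mm:

| Check | Measured | Wanted |
|---|---|---|
| Cam | about 1.59 rad | over 1.3 rad |
| Jaw travel | about 55 mm | over 53.5 mm |
| Notebook from seat, along x | about -1 mm | within 25 mm |
| Notebook from seat, along y | about +4.5 mm | -5 to 12 mm |

- **Cam reading:** the script printed -4.69 rad, which is the same angle after adding a full turn.
- **Notebook and bystanders:** the notebook looks upright, and I saw no sign that any of the bystanders moved.
- **Not measured:** pad compression and clamp force. The y shift suggests the pad is pressed in by about 4.5 mm and the jaw travel suggests about 5 mm, both close to the 4 mm limit.
- **Disagreements:** before the push, the camera views put the sliding jaw about 5–7 mm further in than fully open. Early readings of positions along y also differed by 4–6 mm between the scene and top cameras.

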